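Turn a lidded root-growth dish over into the second sloping rack

ROBOT

A 7-joint arm with a two-finger parallel gripper is mounted at the origin on the work surface. World frame = base frame: x ahead of the robot, y to its left, z up, the work surface at z = 0. Lengths are in m, angles in rad, forces in N, time in s.
With the tool pointing down it reaches from about 0.4 to 0.85 m from the base axis. Payload 4.5 kg.
Tool frame: the origin (TCP) lies midway between the tips of the shut fingers; the grasp point (between the pads) lies 19 mm behind it; z points along the fingers, y is the direction in which the jaws open and shut (so a half turn about z gives the same grasp; the last joint's range is limited). The gripper opens to 88 mm and grips with 3 to 60 N. Pads are 18 mm wide; open, the fingers measure 123 mm over their backs; the gripper's body (75 mm by 187 mm) begins 45 mm behind the grasp point.
Start: joints at [-1.246, 0.689, -0.195, 1.565, 0.157, 0.902, -0.215], TCP at [0.179, 0.599, 0.239] pointing down, gripper open.
Joint ranges: [-3.01, 3.01], [-0.46, 2.08], [-1.47, 1.51], [0.13, 2.56], [-1, 4.14], [0.04, 2.09], [-2.66, 2.66]. Speed limits (rad/s): [2.57, 2.57, 3.14, 3.14, 3.14, 3.14, 3.14].

INTERFACE

Orientations are given as a unit quaternion [x, y, z, w].
In Python, from plant import r gives the robot as it stands. The module is installed in compiled form; this text tells all that it offers.
- The arm moves only by the tool carry_out, never from a script. Its argument "commands" is a list of rows, each a list of 6 numbers: the shift along the tool's x, y, z in m, then the turn, a rotation vector about the tool's x, y, z in degrees. In form: [[dx, dy, dz, wx, wy, wz], ...]. A call has 1 to 12 rows; each row is the pose to reach, as a shift and turn from the pose commanded when the call began, along the tool's axes at that moment; what a row does not reach only later rows make up. A row lasts 1/10 s, in which the tool goes at most 50 mm and 8.59 degrees, less where a joint would pass 70% of its speed; a pose out of reach is approached as far as the arm can. A call with a gripper value outside its range is refused whole. "fingers" is the closure in counts, from 0 (fully open) to 255 (shut), set as the call begins (left out, the last holds). The fingers move at their own pace and stop on an object; "grip_force" is the grip in N (left out, the last holds). Time passes only in rows, so rows that repeat a pose let the fingers close. It gives the time, the measured TCP pose, the force and the opening at its end, in the units of the state.
- r.get_state(): the state, without advancing time (a new reading comes with each control period).
- r.snapshot(name): name is "side" or "top"; returns a dict with "img" (420x560x3 uint8, blue, green, red), "intrinsics" (3x3 intrinsics, pixels), "extrinsics" (4x4, takes a point from camera to world coordinates). Camera axes: x right, y down, z forward; pixel columns grow to the right and rows downward; lengths in m; the calibration is good to about 2 mm. A picture is of the moment at which its call begins. There is no depth.
- r.finish_job(): hands the job in, once; it reports no verdict.
Trained networks look in a picture, given as the dict that the camera call returned (one of the last four; its "shot" number tells which), for a name from the list of things; names that differ only in an ending like _2 or _b are one class to them, and where a whole thing is asked for, a point or a joint stands for the part that bears it (a point fixed in the world has none). Each returns a list of dicts, best first, with "p" (0 to 1); they miss things now and then, are a little off and sometimes report something else, mostly with a low value. They report only what shows in the picture. A call takes as long as a camera call. They do not tell look-alikes from the thing itself.
- r.spot_in(picture, label): "xyz" ([x, y, z] in m, in world coordinates, good to about 4 mm: the middle of the surface that is visible of it).
- r.spot_point(picture, label): "xyz" ([x, y, z] in m, in world coordinates, good to about 4 mm: a listed point, or the origin of a listed thing).
The state is a dict: "clock": time; "q": joint angles; "qd": joint speeds; "joint_torque": joint torques, N m; "tool_pos": TCP position; "eef_rot": TCP orientation; "contact_force": force on the tool from outside, world axes, zero at the start; "moment": the same for the moment, N m; "opening": opening from 0.0 (shut) to 1.0 (fully open).
Only numpy, scipy, OpenCV 4.12 (cv2) and the standard library are available. Lean on these libraries where they do the work, as an engineer would, in place of code of your own. Each camera call takes 0.05 s, during which the arm holds its last target.

TASK

Pinch the closed square culture dish between its teal lid and white base so that it stays shut, take it out of the pink sloping rack, turn it over, and lean it in the white sloping rack with the lid underneath (flat on the rails) and the white base facing up. Let go of it, then press its upper edge firmly down the slope, with about 10 N for half a second, to make sure it is fully home against the bottom stops, and leave it there. Do not let the dish come open, and leave the tube rack, the bottle and the tip box where they are.

Things in the scene. Friction and masses are not known exactly. Their poses are not given: they have to be found in the camera images.
- lid_center (a point): Teal square lid, 124 x 124 mm, 3 mm top plate, 12 mm deep skirt 2.5 mm thick that slips loosely (1.5 mm play, no catch) over the base; about 0.06 kg. Point: on the lid's axis at mid-thickness of the closed dish, which is 21 mm thick (12 mm inside the lid's outer face). z points out of the outer face; at the start x points down the pink rack's slope, y along its width.
- base_center (a point): Centre of the white base of the same dish, 116 x 116 x 18 mm, flat outer face with a pale green window, about 0.16 kg. Axes as the lid's (z towards the lid). It coincides with lid_center, but for the play, when the dish is closed. At the start the dish leans closed in the pink rack, base on the rails, lid facing up. Only gravity, friction and the skirt hold lid on base.
- rack_a_home (a point): Pink sloping rack, fixed. Point: where the centre of a closed dish lies when home with the lid down (3 mm lower along the outward direction with the base down), 86 mm above the bench. Axes: z up, x horizontal, the way the slope runs down (to the left and ahead, seen from the robot), y along the width. Slope 50 deg: down-slope is (0.643, 0, -0.766), outward (0.766, 0, 0.643).
- rack_b_home (a point): White sloping rack, fixed, same shape and axes as the pink one, empty at the start. Point: where the centre of the closed dish lies when fully home with the lid underneath: lid face on the rails, lower edge against the stops, middle of the width.
- rack_a: The pink rack's 125 x 125 x 8 mm foot plate, origin under its centre, 9 mm to -x of the home point, same axes. Both racks: two rails 10 mm wide, 82 mm free between them, open below; rail tops 12 mm under the home point, square to the slope. Rails reach 25 mm up-slope of that point, so 37 mm of dish projects above them. Each ends in a stop 20 mm tall, 62 mm down-slope of it.
- rack_b: The white rack's foot plate, origin under its centre, as for the pink rack.
- tube_rack: Steel rack of capped tubes, 90 x 200 mm, 109 mm tall, origin at the centre of its underside; loose, leave alone.
- wash_bottle: White bottle, 68 mm diameter, 170 mm tall, origin at the centre of its underside; loose, leave alone.
- tip_box: White box with a blue lid, 122 x 87 mm, 78 mm tall, origin at the centre of its underside; loose, leave alone.
There are look-alikes about, which are no part of the job. What is shaped like the rack_b but green is not meant. What is shaped like the part that bears lid_center but yellow is not meant.

How it is judged:
On the way, in this order (a step that is already met when the one before it is completed fails the run):
1. the dish, lid and base both pinched by the fingers, is lifted out of the pink rack (moved over 40 mm) (contact force between the fingers and lid above 1 N and contact force between the fingers and base above 1 N and distance of each of lid_center, base_center from where it was at the start of the episode above 0.04 m and distance between lid_center and base_center below 0.005 m), for 0.2 s.
2. still pinched and closed, the dish is turned lid-down (lid facing more than 20 deg below level) (contact force between the fingers and lid above 1 N and contact force between the fingers and base above 1 N and angle between lid_center's own z axis and vertical above 1.92 rad and distance between lid_center and base_center below 0.005 m), for 0.2 s.
3. the dish leans lid-down on the white rack's rails, within 20 mm of home, and is let go (x of lid_center in the frame of rack_b_home between -0.02 and 0.02 m and y of lid_center in the frame of rack_b_home between -0.02 and 0.02 m and z of lid_center in the frame of rack_b_home between -0.02 and 0.02 m and contact force between the fingers and lid below 0.3 N and contact force between the fingers and base below 0.3 N and angle between lid_center's own z axis and vertical between 2.15 and 2.39 rad and distance between lid_center and base_center below 0.005 m and contact force between lid and rack_b above 0.5 N), for 0.2 s.
4. the robot presses the dish down the slope, so that it bears on the rack with over 7 N (at rest it bears with 3 to 5 N) (x of lid_center in the frame of rack_b_home between -0.007 and 0.007 m and y of lid_center in the frame of rack_b_home between -0.02 and 0.02 m and z of lid_center in the frame of rack_b_home between -0.007 and 0.007 m and contact force between lid and rack_b above 7 N and (contact force between any of the fingers, the arm and lid above 4 N or contact force between any of the fingers, the arm and base above 4 N)), for 0.2 s.
At the end, for the whole second after the job is handed in: The dish rests released in the white rack, lid underneath: its centre within 6 mm of the rack's home point along the rack's x and z and 20 mm sideways, lid face within 7 deg of the rails' slope, an edge within 8 deg of the stops, lid and base closed (centres within 5 mm), at rest (x of lid_center in the frame of rack_b_home between -0.006 and 0.006 m and y of lid_center in the frame of rack_b_home between -0.02 and 0.02 m and z of lid_center in the frame of rack_b_home between -0.006 and 0.006 m and angle between lid_center's own z axis and vertical between 2.15 and 2.39 rad and (angle between the x axis of lid_center and the y axis of rack_b_home, either way round below 0.15 rad or angle between the y axis of lid_center and the y axis of rack_b_home, either way round below 0.15 rad) and distance between lid_center and base_center below 0.005 m and contact force between lid and rack_b above 0.5 N and linear speed of each of lid, base below 0.02 m/s and contact force between the fingers and lid below 0.3 N and contact force between the fingers and base below 0.3 N); the robot touches nothing.
It fails at once if the dish came open (lid and base over 10 mm out of place) (distance between lid_center and base_center above 0.01 m).
It fails at once if tube rack was moved over 25 mm or tipped (distance of tube_rack from where it was at the start of the episode above 0.025 m or angle between tube_rack's own z axis and vertical above 0.3 rad).
It fails at once if wash bottle was moved over 25 mm or tipped (distance of wash_bottle from where it was at the start of the episode above 0.025 m or angle between wash_bottle's own z axis and vertical above 0.3 rad).
It fails at once if tip box was moved over 25 mm or tipped (distance of tip_box from where it was at the start of the episode above 0.025 m or angle between tip_box's own z axis and vertical above 0.3 rad).
It also fails if it takes over 51 s, if anything falls off the work surface, if the arm or the gripper's body presses on something with over 40 N, if the wrist force passes 120 N, or if a joint passes its speed limit or range.

## Working session

There is one attempt and no reset: what is moved stays moved. The work goes in short steps, Python scripts to look and compute and a tool call to move; the robot and the scene stay as the last step left them, time stands still between calls to the robot, and variables do not carry over. Pictures are saved under pics/ and viewed, and the job is handed in when it is done.

Besides the shell and the picture viewer there is one more tool, called after "Request:" by a JSON object that holds its "fn" and its "kwargs". carry_out: Moves the arm, as the interface text tells. Its arguments: {"type":"object","properties":{"commands":{"type":"array","items":{"type":"array","items":{"type":"number"}}},"fingers":{"type":"number"},"grip_force":{"type":"number"}},"required":["commands"]}

```bash
mkdir -p pics; cat > h.py <<'E'
import numpy as np, cv2
from plant import r
np.set_printoptions(precision=4,suppress=True)
E
python3 - <<'E'
from h import *
s=r.get_state()
for k in s: print(k,np.array(s[k]))
for n in ['side','top']:
    p=r.snapshot(n); cv2.imwrite(f'pics/{n}0.png',p['img']); print(n,p['intrinsics'],p['extrinsics'])
    for l in ['lid_center','base_center','rack_a_home','rack_b_home','rack_a','rack_b','tube_rack','wash_bottle','tip_box']:
        try: print(l,[(np.array(d['xyz']),round(d['p'],2)) for d in r.spot_point(p,l)])
        except Exception as e: print(l,e)
E
```

```text
clock 0.0
q [-1.2462  0.69   -0.1945  1.5664  0.1573  0.9025 -0.2151]
qd [ 0.0024  0.0011  0.0005 -0.0013 -0.0006 -0.0024  0.0011]
joint_torque [  0.0004 -52.7566  -1.2671 -15.3428  -0.0528   0.0065   0.0002]
tool_pos [0.179  0.5981 0.2379]
eef_rot [ 0.1448  0.9895 -0.0009 -0.0001]
contact_force [-0.4799 -0.9607  0.8772]
moment [ 0.0409 -0.0038 -0.0251]
opening 0.9998342159132151
side [[479.15     0.     280.3785]
 [  0.     479.15   206.5635]
 [  0.       0.       1.    ]] [[ 0.7958 -0.3475  0.4959 -0.1086]
 [-0.605  -0.4227  0.6747 -0.9113]
 [-0.0248 -0.837  -0.5467  0.8066]
 [ 0.      0.      0.      1.    ]]
lid_center [(array([0.3413, 0.1781, 0.0033]), 0.67)]
base_center [(array([0.5507, 0.1483, 0.0808]), 0.83)]
rack_a_home [(array([0.5538, 0.1463, 0.0827]), 0.73), (array([ 0.5753, -0.4149,  0.0034]), 0.42)]
rack_b_home [(array([ 0.7971, -0.2473,  0.0845]), 0.83)]
rack_a [(array([ 0.7961, -0.2515,  0.0013]), 0.87), (array([ 0.5481,  0.1388, -0.0012]), 0.82), (array([ 0.5815, -0.1867,  0.0013]), 0.63), (array([0.5535, 0.1468, 0.0828]), 0.37)]
rack_b [(array([ 0.7961, -0.2515,  0.
[... 456 characters left out ...]
2 -0.997   0.0765  0.4391]
 [-0.9998  0.009  -0.0162  0.0014]
 [ 0.0155 -0.0767 -0.9969  1.6516]
 [ 0.      0.      0.      1.    ]]
lid_center [(array([0.3423, 0.1801, 0.0011]), 0.66), (array([0.5482, 0.1474, 0.0812]), 0.65)]
base_center []
rack_a_home [(array([0.5556, 0.1464, 0.0883]), 0.96)]
rack_b_home [(array([ 0.587 , -0.1791,  0.0869]), 0.59)]
rack_a [(array([ 0.5843, -0.1866,  0.0033]), 0.87), (array([0.549 , 0.1364, 0.0026]), 0.62)]
rack_b [(array([ 0.5843, -0.1866,  0.0033]), 0.87), (array([0.549 , 0.1364, 0.0026]), 0.62)]
tube_rack [(array([ 0.7854, -0.0234,  0.0012]), 0.87)]
wash_bottle [(array([0.5848, 0.4034, 0.0019]), 0.73)]
tip_box [(array([ 0.5761, -0.4085, -0.0036]), 0.63)]
```

View pics/side0.png

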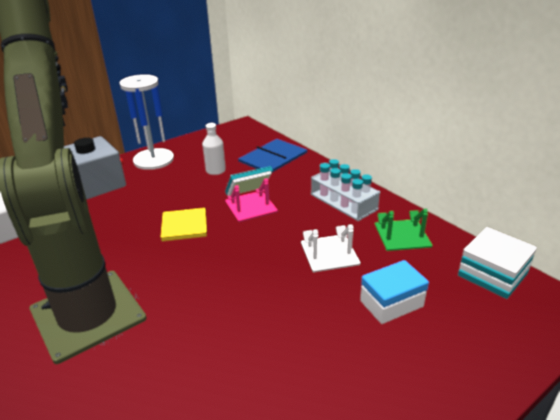

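View pics/top0.png

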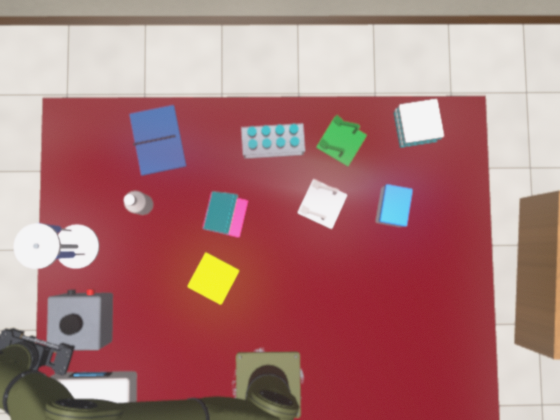

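```bash
python3 - <<'E'
import cv2,numpy as np
t=cv2.imread('pics/top0.png'); s=cv2.imread('pics/side0.png')
a=t[180:250,190:260]; b=t[170:240,290:360]
cv2.imwrite('pics/ct.png',np.hstack([cv2.resize(x,(400,400),interpolation=cv2.INTER_CUBIC) for x in(a,b)]))
a=s[160:225,215:285]; b=s[215:280,295:365]
cv2.imwrite('pics/cs.png',np.hstack([cv2.resize(x,(400,371),interpolation=cv2.INTER_CUBIC) for x in(a,b)]))
E
```

```text
(no output)
```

View pics/ct.png

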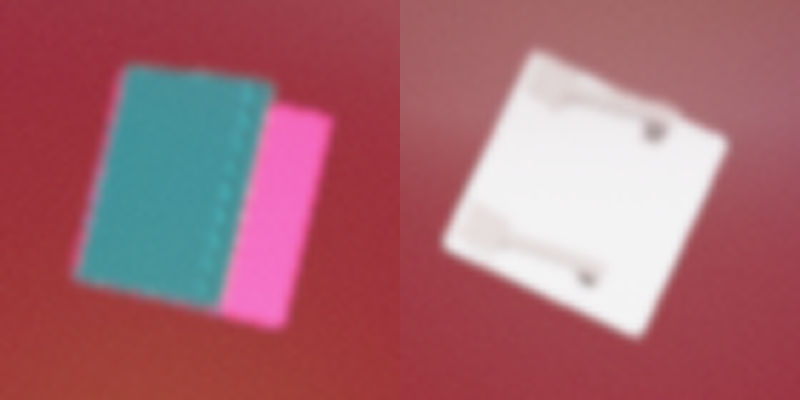

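View pics/cs.png

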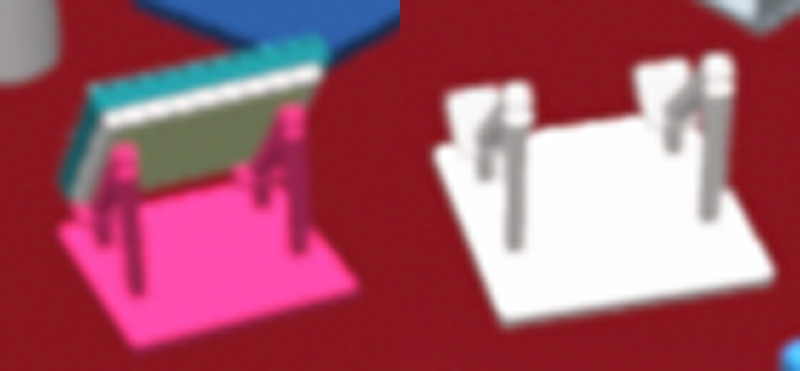

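```bash
cat >> h.py <<'E'
CAM={'side':(np.array([[479.15,0,280.3785],[0,479.15,206.5635],[0,0,1]]),None),'top':(np.array([[499.8848,0,274.4953],[0,499.8848,209.2836],[0,0,1]]),None)}
def ray(p,n,uv,z):
    K,T=np.array(p['intrinsics']),np.array(p['extrinsics'])
    d=T[:3,:3]@np.linalg.solve(K,[uv[0],uv[1],1.]); o=T[:3,3]
    return o+d*(z-o[2])/d[2]
def proj(p,X):
    K,T=np.array(p['intrinsics']),np.array(p['extrinsics'])
    c=(np.atleast_2d(X)-T[:3,3])@T[:3,:3]; q=c@K.T
    return q[:,:2]/q[:,2:]
E
cat > fit.py <<'E'
from h import *
from scipy.optimize import least_squares
P={n:r.snapshot(n) for n in('side','top')}
def px(o,u,v): return (o[0]+(u+.5)/5.714-.5,o[1]+(v+.5)/5.714-.5)
obs={'white':[('top',(290,170),[(135,50),(328,142),(240,338),(43,244)]),('side',(295,215),[(35,152),(372,275),(103,322)])],
'pink':[('top',(190,180),[(333,115),(282,327)]),('side',(215,160),[(60,232),(135,348),(357,287)])]}
S={'white':[],'pink':[]}
for k in obs:
    pts=[];src=[]
    for n,o,l in obs[k]:
        for uv in l: pts.append(ray(P[n],n,px(o,*uv),.008)); src.append(n)
    pts=np.array(pts); print(k); print(pts)
    c0=dict(white=[.583,-.187],pink=[.549,.138])[k]
    y0=np.radians(70)
    def cor(p):
        c,s=np.cos(p[2]),np.sin(p[2]); R=np.array([[c,-s],[s,c]])
        return p[:2]+np.array([[1,1],[1,-1],[-1,-1],[-1,1]])*.0625@R.T
    def f(p):
        C=cor(p); d=pts[:,None,:2]-C[None]; i=np.argmin((d**2).sum(2),1)
        return d[range(len(pts)),i].ravel()
    for y in (45,60,75):
        q=least_squares(f,[*c0,np.radians(y)])
        print(np.round(q.x,4),np.degrees(q.x[2]),'rms',np.sqrt(q.cost*2/len(pts)))
E
python3 fit.py
```

```text
white
[[ 0.6671 -0.1548  0.008 ]
 [ 0.6124 -0.266   0.008 ]
 [ 0.4993 -0.2127  0.008 ]
 [ 0.5546 -0.0998  0.008 ]
 [ 0.554  -0.0992  0.008 ]
 [ 0.6138 -0.2651  0.008 ]
 [ 0.4991 -0.2137  0.008 ]]
[ 0.5834 -0.1831  1.1245] 64.42992039385186 rms 0.0010919361994802803
[ 0.5834 -0.1831  1.1245] 64.42991933672504 rms 0.001091936199482756
[ 0.5834 -0.1831  1.1245] 64.42992104595196 rms 0.0010919361994799327
pink
[[0.5977 0.0623 0.008 ]
 [0.4757 0.0923 0.008 ]
 [0.5042 0.2134 0.008 ]
 [0.4752 0.0935 0.008 ]
 [0.5973 0.0665 0.008 ]]
[0.5507 0.1393 1.3418] 76.87916365607877 rms 0.0014886261268743414
[0.5507 0.1393 1.3418] 76.87917505844946 rms 0.0014886261267595773
[0.5507 0.1393 1.3418] 76.87916208808933 rms 0.0014886261269030938
```

```bash
python3 - <<'E'
from h import *
from scipy.spatial.transform import Rotation as R
import itertools
s=r.get_state(); q=np.array(s['q']); p=np.array(s['tool_pos']); Rt=R.from_quat(s['eef_rot'])
print(Rt.as_matrix())
for s1,s3,s5,s7 in itertools.product((1,-1),repeat=4):
  for o1 in (0,90,180,270):
    A=R.from_euler('z',s1*q[0]+np.radians(o1))*R.from_euler('y',q[1])
    B=A*R.from_euler('z',s3*q[2])*R.from_euler('y',q[3])
    C=B*R.from_euler('z',s5*q[4])*R.from_euler('y',q[5])*R.from_euler('z',s7*q[6])
    a=A.apply([0,0,1]); b=B.apply([0,0,1]); z=C.apply([0,0,1])
    o7=(C.inv()*Rt).as_rotvec(degrees=True)
    M=np.array([a[:2],b[:2]]).T
    L=np.linalg.solve(M,p[:2])
    if z[2]<-.99: print(s1,s3,s5,s7,o1,'z',z,'L',L,'o7',o7, 'd1-L3',p[2]-L@[a[2],b[2]])
E
```

```text
[[-0.958   0.2866  0.    ]
 [ 0.2866  0.958   0.0001]
 [ 0.      0.0001 -1.    ]]
1 1 1 1 0 z [ 0.     -0.0001 -1.    ] L [ 1.4293 -1.8655] o7 [ -0.0065   0.0065 -56.6858] d1-L3 -2.0201620948470524
1 1 1 1 90 z [ 0.0001  0.     -1.    ] L [ 3.7248 -2.639 ] o7 [-0.0042  0.0042 33.3142] d1-L3 -4.271197795504504
1 1 1 1 180 z [-0.      0.0001 -1.    ] L [-1.4293  1.8655] o7 [  0.0005  -0.0005 123.3142] d1-L3 2.497666639974182
1 1 1 1 270 z [-0.0001 -0.     -1.    ] L [-3.7248  2.639 ] o7 [  -0.0063    0.0063 -146.6858] d1-L3 4.748702340631635
1 1 1 -1 0 z [ 0.     -0.0001 -1.    ] L [ 1.4293 -1.8655] o7 [ -0.0052   0.0081 -81.3315] d1-L3 -2.0201620948470524
1 1 1 -1 90 z [ 0.0001  0.     -1.    ] L [ 3.7248 -2.639 ] o7 [-0.0032  0.005   8.6685] d1-L3 -4.271197795504504
1 1 1 -1 180 z [-0.      0.0001 -1.    ] L [-1.4293  1.8655] o7 [ 0.0003 -0.0005 98.6685] d1-L3 2.497666639974182
1 1 1 -1 270 z [-0.0001 -0.     -1.    ] L [-3.7248  2.639 ] o7 [  -0.0054    0.0084 -171.3315] d1-L3 4.748702340631635
1 -1 -1 1 0 z [ 0.     -0.0001 -1.    ] L [-3.0346  1.8655] o7 [ -0.0059   0.0061 -28.158
[... 2024 characters left out ...]
15
-1 -1 -1 1 180 z [-0.     -0.0001 -1.    ] L [-0.8515 -0.1094] o7 [ -0.0065   0.0067 -65.3544] d1-L3 0.8281967531399095
-1 -1 -1 1 270 z [ 0.0001 -0.     -1.    ] L [-3.8977  3.2299] o7 [-0.0044  0.0045 24.6456] d1-L3 5.248233177815062
-1 -1 -1 -1 0 z [ 0.      0.0001 -1.    ] L [0.8515 0.1094] o7 [ 0. -0. 90.] d1-L3 -0.3506922080127786
-1 -1 -1 -1 90 z [-0.0001  0.     -1.    ] L [ 3.8977 -3.2299] o7 [  0.0052  -0.0084 180.    ] d1-L3 -4.7707286326879315
-1 -1 -1 -1 180 z [-0.     -0.0001 -1.    ] L [-0.8515 -0.1094] o7 [ -0.0052   0.0084 -90.    ] d1-L3 0.8281967531399095
-1 -1 -1 -1 270 z [ 0.0001 -0.     -1.    ] L [-3.8977  3.2299] o7 [-0.0033  0.0053  0.    ] d1-L3 5.248233177815062
```

Request:
{"fn": "carry_out", "kwargs": {"commands": [[0,0,-0.05,0,0,0],[0,0,-0.1,0,0,0],[-0.03,-0.05,-0.12,0,0,0],[-0.06,-0.1,-0.12,0,0,0],[-0.1,-0.14,-0.12,0,0,0],[-0.13,-0.18,-0.12,0,0,0],[-0.16,-0.21,-0.12,0,0,0],[-0.18,-0.25,-0.12,0,0,0]]}}

```text
clock: 1.9
tool_pos: [0.2783, 0.3176, 0.359]
eef_rot: [0.145, 0.989, 0.001, 0.001]
contact_force: [1.8, -0.6, 0.4]
opening: 1.0
```

```bash
cat >> h.py <<'E'
import json,os
def log():
    s=r.get_state(); print('t',s['clock'],'q',np.array(s['q']),'p',np.array(s['tool_pos']),'R',np.array(s['eef_rot']),'F',np.array(s['contact_force']),'op',s['opening'])
    open('log.jsonl','a').write(json.dumps([list(map(float,s[k])) for k in('q','tool_pos','eef_rot')])+'\n')
    return s
E
echo '[[-1.2462,0.69,-0.1945,1.5664,0.1573,0.9025,-0.2151],[0.179,0.5981,0.2379],[0.1448,0.9895,-0.0009,-0.0001]]' > log.jsonl
python3 -c "
from h import *
log()"
```

```text
t 1.9 q [-0.8053  0.2623 -0.2041  1.95    0.0662  0.934   0.2369] p [0.2783 0.3176 0.359 ] R [0.1454 0.9894 0.0006 0.0006] F [ 1.8146 -0.6081  0.4051] op 0.9995750202026064
```

```bash
cat > kin.py <<'E'
from h import *
from scipy.spatial.transform import Rotation as R
Z=lambda a:R.from_euler('z',-a); Y=lambda a:R.from_euler('y',a)
E7=R.from_euler('z',90,degrees=True)
def chain(q):
    r1=Z(q[0]); r2=r1*Y(q[1]); r3=r2*Z(q[2]); r4=r3*Y(q[3]); r5=r4*Z(q[4]); r6=r5*Y(q[5]); r7=r6*Z(q[6])
    return r1,r2,r3,r4,r5,r6,r7*E7
def cols(q):
    r1,r2,r3,r4,r5,r6,r7=chain(q)
    return np.array([[0,0,1],r3.apply([0,0,1]),r3.apply([1,0,0]),r5.apply([0,0,1]),r5.apply([1,0,0]),r7.apply([0,0,1]),r1.apply([1,0,0]),r6.apply([1,0,0])]).T
def fitpar(idx):
    D=[json.loads(l) for l in open('log.jsonl')]
    A=np.vstack([cols(d[0])[:,idx] for d in D]); b=np.concatenate([d[1] for d in D])
    x,res,rk,sv=np.linalg.lstsq(A,b,rcond=None)
    return x,np.abs(A@x-b).max(),sv
E
python3 - <<'E'
from kin import *
for l in open('log.jsonl'):
    d=json.loads(l); print((chain(d[0])[-1].inv()*R.from_quat(d[2])).magnitude())
for idx in ([0,1,3,5],[0,1,2,3,5],[0,1,3,4,5],[1,3],[0,1,2,3,4,5]):
    if idx==[1,3]: continue
    print(idx,*fitpar(idx))
E
```

```text
0.0001691025118224071
2.966516447716257e-16
[0, 1, 3, 5] [27.2605  0.7994  0.2135 27.5267] 0.020184618005434196 [2.5066 1.289  0.2353 0.0012]
[0, 1, 2, 3, 5] [45.8932  0.9061 -0.1743  0.3517 46.2448] 0.0031507919716269595 [2.6304 1.7267 0.2667 0.168  0.0009]
[0, 1, 3, 4, 5] [35.4398  0.7881 -0.4498 -0.8785 36.7969] 0.019206311563128076 [2.7652 1.5099 0.2717 0.0124 0.0005]
[0, 1, 2, 3, 4, 5] [41.0189  0.9184 -0.1818  0.8179  0.6096 40.6172] 1.8041124150158794e-14 [2.8149 1.9897 0.2795 0.1981 0.0085 0.0005]
```

Request:
{"fn": "carry_out", "kwargs": {"commands": [[-0.04,-0.03,0,-5,0,0],[-0.08,-0.06,0,-10,0,0],[-0.12,-0.09,0,-15,0,0],[-0.16,-0.12,0,-20,0,0],[-0.19,-0.15,0,-20,0,0],[-0.21,-0.17,0,-20,0,0],[-0.235,-0.19,0,-20,0,0]]}}

```text
clock: 2.6
tool_pos: [0.4482, 0.0671, 0.359]
eef_rot: [0.144, 0.974, 0.172, 0.026]
contact_force: [1.2, 1.0, -0.3]
opening: 0.997
```

```bash
cat > kf.py <<'E'
from kin import *
log()
for idx in ([0,1,3,5],[0,1,2,3,5],[0,1,2,3,4,5]):
    print(idx,*fitpar(idx))
E
python3 kf.py
```

```text
t 2.6 q [ 0.0982  0.2775 -0.1503  1.9971 -0.4093  0.7933  1.512 ] p [0.4482 0.0671 0.359 ] R [0.1437 0.9743 0.1718 0.0257] F [ 1.2145  0.9763 -0.2855] op 0.9966292820551792
[0, 1, 3, 5] [0.1576 0.6278 0.3121 0.2147] 0.038372898255385146 [3.0959 1.5105 0.3005 0.209 ]
[0, 1, 2, 3, 5] [0.1449 0.6256 0.0348 0.2734 0.2106] 0.03681903143695808 [3.2297 2.0917 0.3104 0.255  0.1816]
[0, 1, 2, 3, 4, 5] [ 0.1411  0.6317  0.024   0.1842 -0.1192  0.365 ] 0.041648933307275454 [3.4351 2.4293 0.4312 0.2722 0.1821 0.0713]
```

```bash
cat >> kin.py <<'E'
def colsS(q):
    r1,r2,r3,r4,r5,r6,r7=chain(q)
    return np.array([[0,0,1],r1.apply([1,0,0]),r1.apply([0,1,0]),r3.apply([0,0,1]),r3.apply([0,1,0]),r5.apply([0,0,1]),r5.apply([0,1,0]),r7.apply([0,0,1])]).T
def fitS():
    D=[json.loads(l) for l in open('log.jsonl')]
    A=np.vstack([colsS(d[0]) for d in D]); b=np.concatenate([d[1] for d in D])
    x0=np.array([.317,.081,.1925,.4,-.1685,.4,.1363,.3])
    best=None
    for s in (1,-1):
        x=x0*np.array([1,1,s,1,s,1,s,1]); e=A@x-b; print(s,'prior err',e.reshape(-1,3))
    x,res,rk,sv=np.linalg.lstsq(A,b,rcond=None)
    return x,np.abs(A@x-b).max(),sv
E
python3 -c "
from kin import *
print(fitS())"
```

```text
1 prior err [[-0.2021  0.0748 -0.1816]
 [-0.102   0.2054 -0.2019]
 [ 0.1321  0.1853 -0.1573]]
-1 prior err [[ 0.1052 -0.0108 -0.1402]
 [ 0.1273 -0.0178 -0.184 ]
 [ 0.0203 -0.1109 -0.2365]]
(array([ 0.3471, -0.0002, -0.019 ,  0.5634, -0.0268,  0.3451, -0.0003,
        0.326 ]), np.float64(2.6496327067193626e-05), array([3.1029, 2.9796, 2.289 , 0.3495, 0.3041, 0.1925, 0.0515, 0.0138]))
```

```bash
cat >> kin.py <<'E'
def fitpar2():
    D=[json.loads(l) for l in open('log.jsonl')]
    idx=[0,2,3,4,5,7]
    A=np.vstack([colsS(d[0])[:,idx] for d in D]); b=np.concatenate([d[1] for d in D])
    x=np.linalg.lstsq(A,b,rcond=None)[0]
    return x,np.abs(A@x-b).max()
try: PAR,ERR=fitpar2()
except Exception as e: pass
IDX=[0,2,3,4,5,7]
lo=np.array([-3.01,-.46,-1.47,.13,-1,.04,-2.66]); hi=np.array([3.01,2.08,1.51,2.56,4.14,2.09,2.66])
def fk(q): return colsS(q)[:,IDX]@PAR, chain(q)[-1]
from scipy.optimize import least_squares
def ik(p,Rt,q0,w=.02):
    def f(q):
        a,b=fk(q); return np.r_[(a-p)*10,(Rt.inv()*b).as_rotvec()*3,w*(q-q0)]
    s=least_squares(f,np.clip(q0,lo+.001,hi-.001),bounds=(lo,hi)); a,b=fk(s.x)
    return s.x,np.linalg.norm(a-p)*1e3,np.degrees((Rt.inv()*b).magnitude())
def rack(cx,cy,yaw):  # home pos, axes
    x=np.array([np.cos(yaw),np.sin(yaw),0]); y=np.array([-np.sin(yaw),np.cos(yaw),0]); z=np.array([0,0,1.])
    t=np.radians(50); ds=np.cos(t)*x-np.sin(t)*z; out=np.sin(t)*x+np.cos(t)*z
    h=np.array([cx,cy,0])+.009*x+np.array([0,0,.086])
    return dict(x=x,y=y,ds=ds,out=out,home=h)
A_=rack(.5507,.1393,np.radians(76.88)); B_=rack(.5834,-.1831,np.radians(64.43))
def toolR(y,z):
    return R.from_matrix(np.array([np.cross(y,z),y,z]).T)
def wp(state,p,Rt):
    """row values from current pose to target"""
    p0=np.array(state['tool_pos']); R0=R.from_quat(state['eef_rot'])
    return np.r_[R0.inv().apply(p-p0), (R0.inv()*Rt).as_rotvec(degrees=True)]
E
cat > plan.py <<'E'
from kin import *
print(PAR,ERR)
s=r.get_state(); q=np.array(s['q'])
up=.008
RA=toolR(A_['out'],A_['ds']); cA=A_['home']-.003*A_['out']; tA=cA-up*A_['ds']
RB=toolR(-B_['out'],B_['ds']); tB=B_['home']-up*B_['ds']
print('home',A_['home'],B_['home'])
seq=[('pre',tA-.09*A_['ds'],RA),('grasp',tA,RA)]
for k in range(1,3): seq.append(('lift%d'%k,tA-.1*k*A_['ds'],RA))
mid=np.array([.53,0,.36])
RAdown=None
p0=tA-.2*A_['ds']; p1=tB-.12*B_['ds']
for k in range(1,9):
    a=k/8
    y=A_['out'] if 0 else None
    # yaw interp of slope + turn about tool z
    yaw=np.radians(76.88+(64.43-76.88)*a); rk=rack(0,0,yaw)
    Rk=toolR(rk['out'],rk['ds'])*R.from_euler('z',180*a,degrees=True)
    seq.append(('t%d'%k,p0*(1-a)+p1*a,Rk))
seq+= [('preB',p1,RB),('B',tB,RB),('B-',p1,RB)]
for n,p,Rt in seq:
    q,e1,e2=ik(p,Rt,q); print(n,p,'q',q,'err %.1f %.1f'%(e1,e2),'marg',np.min(np.r_[q-lo,hi-q]))
E
python3 plan.py
```

```text
[ 0.3468 -0.0196  0.5634 -0.0264  0.345   0.3259] 7.58037432918024e-05
home [0.5527 0.1481 0.086 ] [ 0.5873 -0.175   0.086 ]
pre [0.5379 0.0845 0.1591] q [ 0.5838  0.9024 -0.7437  2.0275 -0.4748  0.2889  1.8891] err 0.0 0.0 marg 0.24885634550536387
grasp [0.5511 0.1408 0.0902] q [ 0.4774  1.0534 -0.7638  2.03   -0.4798  0.0944  1.8939] err 0.0 0.0 marg 0.05441466686274209
lift1 [0.5365 0.0782 0.1668] q [ 0.5978  0.8874 -0.745   2.0243 -0.4643  0.3115  1.8797] err 0.0 0.0 marg 0.2714924079108474
lift2 [0.5219 0.0156 0.2434] q [ 0.7243  0.741  -0.7292  1.9616 -0.437   0.5673  1.8659] err 0.0 0.0 marg 0.5272735514269213
t1 [ 0.5256 -0.0175  0.236 ] q [ 0.7109  0.7334 -0.6044  1.9397 -0.5458  0.6232  1.6176] err 0.0 0.0 marg 0.4541619964914443
t2 [ 0.5293 -0.0506  0.2286] q [ 0.69    0.7327 -0.475   1.9127 -0.6369  0.6869  1.3478] err 0.0 0.0 marg 0.3630567972193648
t3 [ 0.5331 -0.0837  0.2212] q [ 0.6652  0.7398 -0.3453  1.8806 -0.7122  0.7558  1.0572] err 0.0 0.0 marg 0.28780115843624465
t4 [ 0.5368 -0.1168  0.2137] q [ 0.6396  0.7548 -0.2188  1.8436 -0.775   0.828   0.7485] err 0.0 0.
[... 211 characters left out ...]
.7546 -0.8773  0.978   0.0866] err 0.0 0.0 marg 0.1226931287625933
t7 [ 0.548  -0.2161  0.1915] q [ 0.5775  0.8421  0.1259  1.7027 -0.9221  1.0544 -0.2629] err 0.0 0.0 marg 0.07786942715905121
t8 [ 0.5518 -0.2492  0.1841] q [ 0.5657  0.8828  0.2265  1.6459 -0.9652  1.131  -0.6236] err 0.0 0.0 marg 0.03481700514273711
preB [ 0.5518 -0.2492  0.1841] q [ 0.5657  0.8828  0.2265  1.6459 -0.9652  1.131  -0.6236] err 0.0 0.0 marg 0.03483946488151035
B [ 0.5851 -0.1796  0.0921] q [ 0.5827  0.9906 -0.0305  1.7194 -1.      0.8256 -0.6056] err 0.0 0.0 marg 1.1102230246251565e-16
B- [ 0.5518 -0.2492  0.1841] q [ 0.6552  0.8693  0.0592  1.6402 -0.8627  1.0457 -0.7109] err 0.0 0.0 marg 0.13730266820930992
```

```bash
cat > phi.py <<'E'
from kin import *
q0=np.array(r.get_state()['q'])
up=.027
cA=A_['home']-.003*A_['out']
def marg(p,Rt,seeds):
    best=(-1,None)
    for s in seeds:
        for w in (.02,):
            q,e1,e2=ik(p,Rt,s,w)
            m=np.min(np.r_[q-lo,hi-q])
            if e1<1 and e2<.5 and m>best[0]: best=(m,q)
    return best
rng=np.random.default_rng(0)
SA=[np.array([a+.48,1.05,-.76+b,2.,-.5+c,.3,1.9]) for a in(-.5,0) for b in(0,.5,1) for c in (-.3,.2)]
SB=[np.array([.6+a,1.,b,1.7,-.7,.8,-.6]) for a in(-.4,0,.3) for b in(-.6,-.3,0,.4)]
for phi in (-30,-20,-10,0,10,20,30):
    RA=toolR(A_['out'],A_['ds'])*R.from_euler('y',phi,degrees=True)
    gA=cA-up*A_['ds']; tA=gA+.019*RA.as_matrix()[:,2]
    RB=toolR(-B_['out'],B_['ds'])*R.from_euler('y',-phi*0+phi,degrees=True)
    gB=B_['home']-up*B_['ds']; tB=gB+.019*RB.as_matrix()[:,2]
    a=marg(tA,RA,SA); b=marg(tB,RB,SB); print(phi,a,b)
E
python3 phi.py
```

```text
-30 (-1, None) (np.float64(0.6078426382523309), array([ 0.5977,  1.1917, -0.2162,  1.1755, -0.3922,  1.4148, -1.1797]))
-20 (-1, None) (np.float64(0.5394272346800761), array([ 0.6416,  1.1129, -0.2335,  1.3614, -0.4606,  1.1674, -1.109 ]))
-10 (-1, None) (np.float64(0.4402624525688349), array([ 0.6893,  1.0497, -0.267 ,  1.5391, -0.5597,  0.9184, -1.0067]))
0 (np.float64(0.07051647287933335), array([ 0.4597,  1.0415, -0.7298,  2.0309, -0.7474,  0.1105,  2.1568])) (np.float64(0.3024029424574939), array([ 0.7552,  1.0091, -0.3436,  1.7086, -0.6976,  0.6588, -0.8597]))
10 (np.float64(0.40787548683098246), array([ 0.3688,  1.0231, -0.5607,  1.8764, -0.5871,  0.4479,  1.9909])) (np.float64(0.1417498210620608), array([ 0.878 ,  1.015 , -0.5342,  1.8673, -0.8583,  0.3506, -0.6689]))
20 (np.float64(0.657497528942397), array([ 0.3836,  1.0892, -0.6214,  1.7108, -0.2958,  0.6975,  1.7166])) (-1, None)
30 (np.float64(0.7541639890791167), array([ 0.3414,  1.1475, -0.5972,  1.5448, -0.2458,  0.9652,  1.6693])) (-1, None)
```

```bash
cat > tgt.py <<'E'
from kin import *
PHI=5.0; UP=.027
def poseA(back=0,out=0):
    RA=toolR(A_['out'],A_['ds'])*R.from_euler('y',PHI,degrees=True)
    g=A_['home']-(.003-out)*A_['out']-UP*A_['ds']
    return g+(.019-back)*RA.as_matrix()[:,2],RA
def poseB(back=0,out=0):
    RB=toolR(-B_['out'],B_['ds'])*R.from_euler('y',PHI,degrees=True)
    g=B_['home']+out*B_['out']-UP*B_['ds']
    return g+(.019-back)*RB.as_matrix()[:,2],RB
def show(s,n,P):
    w=wp(s,*P); print(n,P[0],'row',np.round(w[:3],4),np.round(w[3:],2),'|',np.linalg.norm(w[:3]).round(3),np.linalg.norm(w[3:]).round(1))
E
python3 - <<'E'
from tgt import *
s=r.get_state()
show(s,'pre16',poseA(.16)); show(s,'pre9',poseA(.09)); show(s,'g',poseA())
E
```

```text
pre16 [0.5398 0.0382 0.2124] row [-0.0959 -0.0513  0.1374] [-19.84   6.83  -4.04] | 0.175 21.4
pre9 [0.544  0.0832 0.1589] row [-0.0869 -0.0279  0.2028] [-19.84   6.83  -4.04] | 0.222 21.4
g [0.5494 0.1411 0.0903] row [-0.0754  0.0022  0.2868] [-19.84   6.83  -4.04] | 0.297 21.4
```

Request:
{"fn": "carry_out", "kwargs": {"commands": [[-0.024,-0.013,0.034,-5,1.7,-1],[-0.048,-0.026,0.069,-10,3.4,-2],[-0.072,-0.038,0.103,-15,5.1,-3],[-0.0959,-0.0513,0.1374,-19.84,6.83,-4.04],[-0.0959,-0.0513,0.1374,-19.84,6.83,-4.04],[-0.0869,-0.0279,0.2028,-19.84,6.83,-4.04],[-0.0869,-0.0279,0.2028,-19.84,6.83,-4.04],[-0.0869,-0.0279,0.2028,-19.84,6.83,-4.04],[-0.0869,-0.0279,0.2028,-19.84,6.83,-4.04]], "fingers": 115, "grip_force": 40}}

```text
clock: 3.5
tool_pos: [0.5436, 0.0863, 0.1602]
eef_rot: [0.091, 0.935, 0.344, -0.001]
contact_force: [-0.3, -0.6, 0.7]
opening: 0.546
```

```bash
python3 - <<'E'
from tgt import *
s=log(); print(fitpar2())
show(s,'pre9',poseA(.09)); show(s,'g',poseA())
for n in('side','top'):
    p=r.snapshot(n); im=p['img']; cv2.imwrite(f'pics/{n}1.png',im)
    for l in ['lid_center','base_center']:
        print(n,l,[(np.array(d['xyz']),round(d['p'],2)) for d in r.spot_point(p,l)])
    if n=='side': c=im[120:260,190:330]
    else: c=im[150:290,170:310]
    cv2.imwrite(f'pics/{n}1c.png',cv2.resize(c,(560,560),interpolation=cv2.INTER_CUBIC))
E
```

```text
t 3.5 q [ 0.4033  0.8501 -0.4353  1.9371 -0.783   0.5527  2.1855] p [0.5436 0.0863 0.1602] R [ 0.0909  0.9347  0.3437 -0.0015] F [-0.278  -0.5836  0.6957] op 0.546356392971243
(array([ 0.3471, -0.0189,  0.5631, -0.0271,  0.345 ,  0.326 ]), np.float64(0.00010528602364656692))
pre9 [0.544  0.0832 0.1589] row [-0.001 -0.003 -0.001] [-0.06 -0.04  0.18] | 0.003 0.2
g [0.5494 0.1411 0.0903] row [-0.001  -0.0029  0.089 ] [-0.06 -0.04  0.18] | 0.089 0.2
side lid_center []
side base_center [(array([0.5497, 0.1437, 0.0768]), 0.76), (array([ 0.7862, -0.024 , -0.004 ]), 0.38)]
top lid_center [(array([0.5485, 0.1477, 0.0824]), 0.68), (array([0.3421, 0.1738, 0.0029]), 0.62)]
top base_center []
```

View pics/side1c.png

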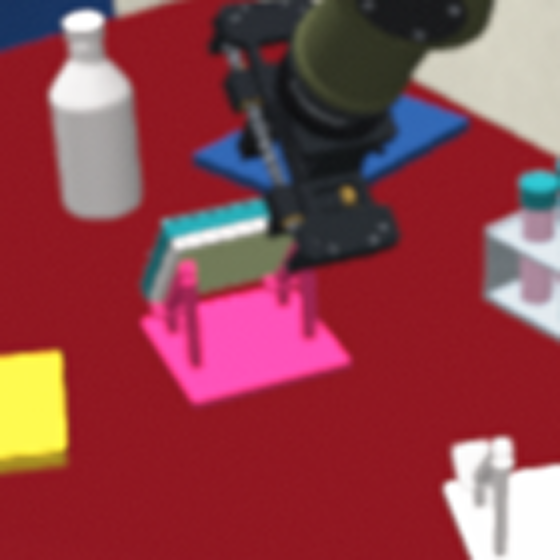

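View pics/top1c.png

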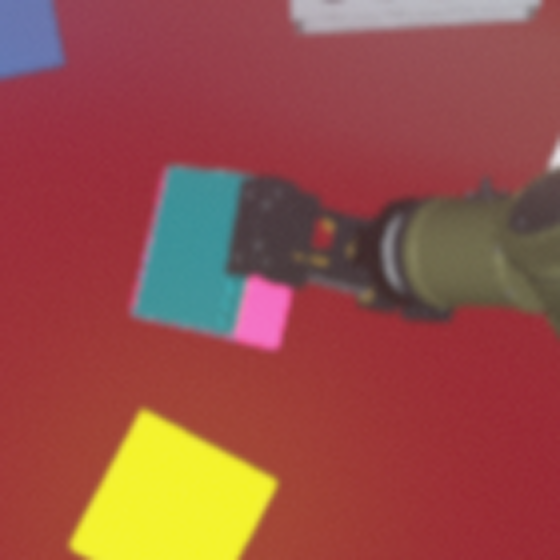

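```bash
cat > ov.py <<'E'
from tgt import *
import sys
def overlay(n,tag,crop,lidsign=1,rk=None,c=None):
    p=r.snapshot(n); im=cv2.resize(p['img'],None,fx=4,fy=4,interpolation=cv2.INTER_CUBIC)
    s=r.get_state(); P0=np.array(s['tool_pos']); Rm=R.from_quat(s['eef_rot']).as_matrix()
    pts=[P0+Rm@np.array([x,0,z]) for x in(-.009,.009) for z in (0,-.06)]
    for X in pts:
        u=proj(p,X)[0]; cv2.circle(im,(int(u[0]*4+2),int(u[1]*4+2)),4,(0,255,255),-1)
    for hh,col in ((-.009,(255,0,255)),(.012,(0,255,0))):
        q=[c+lidsign*hh*rk['out']+a*.062*rk['ds']+b*.062*rk['y'] for a,b in((1,1),(1,-1),(-1,-1),(-1,1))]
        u=(proj(p,np.array(q))*4+2).astype(int); cv2.polylines(im,[u.reshape(-1,1,2)],True,col,1)
    y,x,h,w=[4*k for k in crop]
    cv2.imwrite(f'pics/{tag}.png',im[y:y+h,x:x+w]); print(P0)
if __name__=='__main__':
    c=A_['home']-.003*A_['out']
    overlay('top','ovt1',(170,190,110,130),1,A_,c)
    overlay('side','ovs1',(150,200,100,130),1,A_,c)
E
python3 ov.py
```

```text
[0.5437 0.0857 0.1593]
[0.5435 0.0859 0.1591]
```

View pics/ovt1.png

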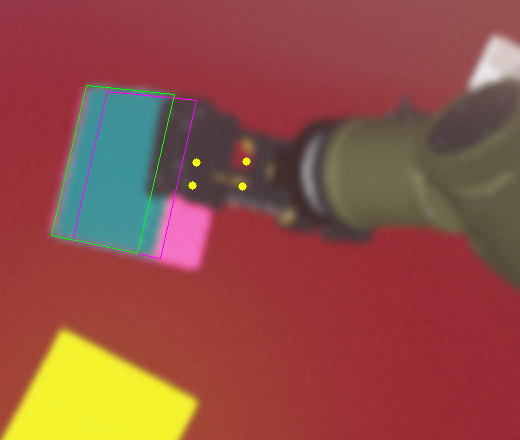

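View pics/ovs1.png

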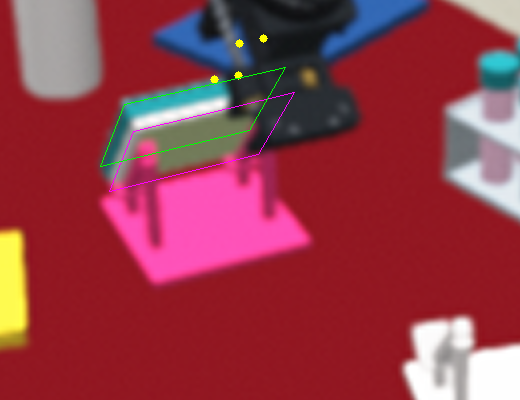

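```bash
python3 - <<'E'
from tgt import *
s=log(); show(s,'pre9',poseA(.09)); show(s,'g',poseA())
E
```

```text
t 3.9 q [ 0.4044  0.8523 -0.4356  1.9373 -0.7835  0.5516  2.1863] p [0.5435 0.0859 0.1591] R [ 0.0917  0.9345  0.3439 -0.0019] F [ 0.2051 -0.1201 -0.5506] op 0.5510950380829656
pre9 [0.544  0.0832 0.1589] row [-0.0009 -0.002  -0.0016] [-0.03 -0.05  0.08] | 0.003 0.1
g [0.5494 0.1411 0.0903] row [-0.001  -0.0019  0.0884] [-0.03 -0.05  0.08] | 0.088 0.1
```

Request:
{"fn": "carry_out", "kwargs": {"commands": [[-0.001,-0.002,0,0,0,0],[-0.001,-0.002,0.018,0,0,0],[-0.001,-0.002,0.036,0,0,0],[-0.001,-0.002,0.054,0,0,0],[-0.001,-0.002,0.072,0,0,0],[-0.001,-0.002,0.088,0,0,0],[-0.001,-0.002,0.088,0,0,0],[-0.001,-0.002,0.088,0,0,0]]}}

```text
clock: 4.7
tool_pos: [0.549, 0.141, 0.09]
eef_rot: [0.092, 0.934, 0.344, -0.003]
contact_force: [-0.2, -0.3, 0.4]
opening: 0.55
```

```bash
python3 - <<'E'
from tgt import *
from ov import overlay
s=log(); show(s,'g',poseA())
c=A_['home']-.003*A_['out']
overlay('top','ovt2',(170,190,110,130),1,A_,c)
overlay('side','ovs2',(150,200,100,130),1,A_,c)
E
```

```text
t 4.7 q [ 0.3572  0.9991 -0.5354  1.9564 -0.8651  0.3429  2.26  ] p [0.549 0.141 0.09 ] R [ 0.0917  0.9344  0.3442 -0.0026] F [-0.1767 -0.2613  0.4426] op 0.5501389082880017
g [0.5494 0.1411 0.0903] row [-0.0004  0.0003 -0.0001] [-0.01 -0.13  0.04] | 0.001 0.1
[0.5493 0.1407 0.0903]
[0.5495 0.1405 0.0904]
```

View pics/ovt2.png

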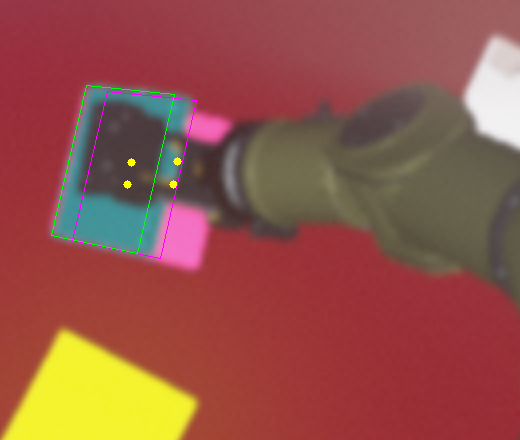

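View pics/ovs2.png

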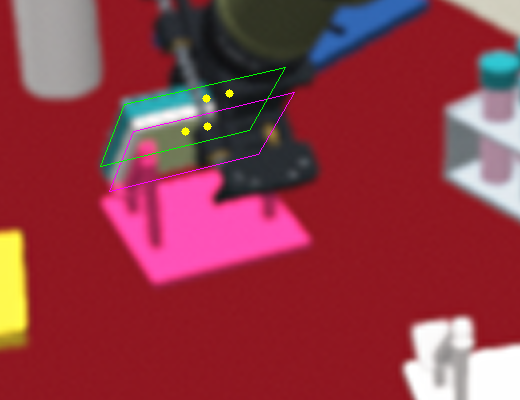

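Both views show the fingers straddling the dish at mid width, no contact force. Close.

Request:
{"fn": "carry_out", "kwargs": {"commands": [[0,0,0,0,0,0],[0,0,0,0,0,0],[0,0,0,0,0,0],[0,0,0,0,0,0],[0,0,0,0,0,0],[0,0,0,0,0,0],[0,0,0,0,0,0]], "fingers": 255, "grip_force": 45}}

```text
clock: 5.5
tool_pos: [0.5491, 0.141, 0.0901]
eef_rot: [0.092, 0.934, 0.344, -0.002]
contact_force: [-0.9, -2.5, 2.5]
opening: 0.232
```

```bash
python3 - <<'E'
from tgt import *
s=log(); print(s['opening']*88,R.from_quat(s['eef_rot']).inv().apply(s['contact_force']))
show(s,'g',poseA())
E
```

```text
t 5.5 q [ 0.3573  0.9987 -0.5358  1.9567 -0.8654  0.342   2.2603] p [0.5491 0.141  0.0901] R [ 0.0917  0.9345  0.344  -0.0023] F [-0.9388 -2.4719  2.5261] op 0.23179218178545094
20.397711997119682 [ 0.6733 -0.3843 -3.5737]
g [0.5494 0.1411 0.0903] row [-0.0003  0.0002  0.    ] [-0.02 -0.09  0.06] | 0.0 0.1
```

Request:
{"fn": "carry_out", "kwargs": {"commands": [[0,0.004,-0.002,0,0,0],[0,0.008,-0.01,0,0,0],[0,0.01,-0.03,0,0,0],[0,0.01,-0.05,0,0,0],[0,0.01,-0.075,0,0,0],[0,0.01,-0.1,0,0,0],[0,0.01,-0.125,0,0,0],[0,0.01,-0.15,0,0,0],[0,0.01,-0.15,0,0,0],[0,0.01,-0.15,0,0,0]]}}

```text
clock: 6.5
tool_pos: [0.5418, 0.0527, 0.2111]
eef_rot: [0.091, 0.934, 0.344, -0.002]
contact_force: [-0.2, 1.5, -2.1]
opening: 0.233
```

```bash
cat > sim.py <<'E'
from tgt import *
import sys
def sim(via,nsub=12):
    s=r.get_state(); q=np.array(s['q']); p=np.array(s['tool_pos']); Rt=R.from_quat(s['eef_rot'])
    for n,P,Q in via:
        # rotation: interpolate rotvec
        dv=(Rt.inv()*Q).as_rotvec()
        for k in range(1,nsub+1):
            a=k/nsub; q,e1,e2=ik(p+(P-p)*a,Rt*R.from_rotvec(dv*a),q,.005)
        p,Rt=P,Q
        print(n,P,q,'err %.1f %.1f'%(e1,e2),np.min(np.r_[q-lo,hi-q]).round(3))
E
python3 - <<'E'
from sim import *
s=log(); show(s,'g',poseA()); print(s['opening']*88)
p=np.array(s['tool_pos']); R0=R.from_quat(s['eef_rot'])
PB,RB=poseB(.12,.01); PB0,_=poseB(0)
m=[p*(1-a)+PB*a+np.array([0,0,.05])*(1-a) for a in (.33,.66)]
Rz=lambda d:R.from_euler('z',d,degrees=True)
yawd=R.from_euler('z',-12.45,degrees=True)
sim([('r60',m[0],R0*Rz(60)),('r120',m[1],R0*Rz(120)),('preB',PB,RB),('B',PB0,RB)])
print((R0.inv()*RB).as_rotvec(degrees=True))
E
```

```text
t 6.5 q [ 0.4305  0.7592 -0.374   1.8926 -0.7262  0.709   2.1271] p [0.5418 0.0527 0.2111] R [ 0.0912  0.9345  0.3441 -0.0023] F [-0.1997  1.5149 -2.1314] op 0.2330846338170204
g [0.5494 0.1411 0.0903] row [-0.0007 -0.0104  0.1496] [-0.01 -0.11  0.1 ] | 0.15 0.2
20.511447775897796
r60 [ 0.5436 -0.0433  0.2377] [ 0.3796  0.7341 -0.0158  1.7764 -0.799   1.0274  1.2618] err 0.0 0.0 0.201
r120 [ 0.5454 -0.1393  0.2143] [ 0.3613  0.8436  0.2816  1.6463 -0.8674  1.254   0.4072] err 0.0 0.0 0.133
preB [ 0.5472 -0.2383  0.1902] [ 0.6359  0.8256  0.092   1.7598 -1.      0.9653 -0.5803] err 0.0 0.0 0.0
B [ 0.5865 -0.1804  0.0922] [ 0.6998  0.9798 -0.2277  1.7953 -1.      0.6241 -0.5773] err 0.0 0.0 0.0
[  26.849    -0.0086 -168.236 ]
```

```bash
cat > search.py <<'E'
from tgt import *
s=r.get_state(); qs=np.array(s['q']); ps=np.array(s['tool_pos']); Rs=R.from_quat(s['eef_rot'])
from scipy.spatial.transform import Slerp
lof=lo-3; hif=hi+3
def step(q,p,Rt):
    for _ in range(3):
        a,b=fk(q); e=np.r_[p-a,(Rt*b.inv()).as_rotvec()]
        J=np.zeros((6,7)); 
        for i in range(7):
            d=np.zeros(7); d[i]=1e-5; a2,b2=fk(q+d); J[:,i]=np.r_[(a2-a)/1e-5,((b2*b.inv()).as_rotvec())/1e-5]
        q=q+np.linalg.pinv(J)@e
    return q
def run(via,n=12):
    q=qs; p=ps; Rt=Rs; mm=9
    out=[]
    for P,Q in via:
        dv=(Rt.inv()*Q).as_rotvec()
        m=max(4,int(np.degrees(np.linalg.norm(dv))/8),int(np.linalg.norm(P-p)/.04))
        for k in range(1,m+1):
            q=step(q,p+(P-p)*k/m,Rt*R.from_rotvec(dv*k/m)); mm=min(mm,np.min(np.r_[q-lo,hi-q]))
        p,Rt=P,Q; out.append(q)
    return mm,out
Rz=lambda d:R.from_euler('z',d,degrees=True)
PB,RB=poseB(.12,.01); PB0,_=poseB(0)
if __name__=='__main__':
    yawA=R.from_matrix(np.eye(3))
    for tilt in (0,15,30,40,55):
        # tool tilted: rotate about tool x by +(40-tilt) lowers tilt
        for mid in ([.53,-.05,.30],[.5,-.1,.35],[.45,-.05,.35],[.6,-.05,.3]):
            mid=np.array(mid); d=40-tilt
            R1=Rs*R.from_euler('x',d,degrees=True)
            via=[(mid,R1),(mid,R1*Rz(60)),(mid,R1*Rz(120)),(PB,RB),(PB0,RB)]
            mm,o=run(via); print(tilt,mid,round(mm,3),'preB',o[3],'B',o[-1])
E
python3 search.py
```

```text
0 [ 0.53 -0.05  0.3 ] -0.447 preB [ 0.3554  0.9228  0.6242  1.7756 -1.257   1.305  -0.3673] B [ 0.28    1.0621  0.5341  1.8194 -1.4471  1.1813 -0.2606]
0 [ 0.5  -0.1   0.35] -0.423 preB [ 0.3843  0.9049  0.5636  1.774  -1.2317  1.2608 -0.3868] B [ 0.3107  1.0446  0.4729  1.8177 -1.4226  1.1299 -0.2728]
0 [ 0.45 -0.05  0.35] -0.404 preB [ 0.4056  0.8932  0.5204  1.7729 -1.2132  1.2302 -0.4014] B [ 0.3333  1.0333  0.429   1.8164 -1.4044  1.0939 -0.2824]
0 [ 0.6  -0.05  0.3 ] -0.448 preB [ 0.3541  0.9237  0.6269  1.7757 -1.2581  1.307  -0.3664] B [ 0.2786  1.0629  0.5369  1.8195 -1.4482  1.1836 -0.2601]
15 [ 0.53 -0.05  0.3 ] -0.429 preB [ 0.3769  0.9092  0.579   1.7744 -1.2381  1.2718 -0.3818] B [ 0.3029  1.0488  0.4884  1.8181 -1.4289  1.1428 -0.2695]
15 [ 0.5  -0.1   0.35] -0.409 preB [ 0.4     0.8962  0.5317  1.7732 -1.218   1.2381 -0.3976] B [ 0.3274  1.0361  0.4405  1.8168 -1.4092  1.1033 -0.2798]
15 [ 0.45 -0.05  0.35] -0.392 preB [ 0.42    0.886   0.4917  1.7721 -1.2007  1.2103 -0.4114] B [ 0.3486  1.0263  0.3998  1.8156 -1.392   1.0703 -0.2893]
15 [ 0.6  -0.05  0.3 ] -0.431 pre
[... 1254 characters left out ...]
719 -1.1985  1.207  -0.4132] B [ 0.3513  1.0252  0.3948  1.8154 -1.3898  1.0663 -0.2905]
55 [ 0.53 -0.05  0.3 ] -0.364 preB [ 0.4522  0.8716  0.4288  1.7703 -1.1726  1.1679 -0.4342] B [ 0.3828  1.0126  0.3355  1.8137 -1.3638  1.0194 -0.3058]
55 [ 0.5  -0.1   0.35] -0.368 preB [ 0.4472  0.8737  0.4384  1.7706 -1.177   1.1744 -0.4306] B [ 0.3775  1.0146  0.3454  1.814  -1.3682  1.0271 -0.3032]
55 [ 0.45 -0.05  0.35] -0.348 preB [ 0.4696  0.8647  0.3955  1.7693 -1.1573  1.1461 -0.4467] B [ 0.4013  1.0062  0.3014  1.8126 -1.3481  0.9928 -0.3154]
55 [ 0.6  -0.05  0.3 ] -0.364 preB [ 0.4516  0.8718  0.43    1.7703 -1.1731  1.1687 -0.4337] B [ 0.3821  1.0129  0.3368  1.8137 -1.3643  1.0203 -0.3055]
```

```bash
python3 - <<'E'
from search import *
D=[json.loads(l) for l in open('log.jsonl')]
def go(i,j):
    q=np.array(D[i][0]); p0=np.array(D[i][1]);p1=np.array(D[j][1]);R0=R.from_quat(D[i][2]);R1=R.from_quat(D[j][2]);dv=(R0.inv()*R1).as_rotvec()
    for k in range(1,31): q=step(q,p0+(p1-p0)*k/30,R0*R.from_rotvec(dv*k/30))
    print(i,j,'\n pred',q,'\n act ',np.array(D[j][0]),'\n from',np.array(D[i][0]))
for i in range(len(D)-1): go(i,i+1)
E
```

```text
0 1 
 pred [-0.7888  0.2632 -0.2258  1.9491  0.0732  0.9354  0.2285] 
 act  [-0.8053  0.2623 -0.2041  1.95    0.0662  0.934   0.2369] 
 from [-1.2462  0.69   -0.1945  1.5664  0.1573  0.9025 -0.2151]
1 2 
 pred [ 0.0956  0.2773 -0.1468  1.9975 -0.4107  0.7935  1.5136] 
 act  [ 0.0982  0.2775 -0.1503  1.9971 -0.4093  0.7933  1.512 ] 
 from [-0.8053  0.2623 -0.2041  1.95    0.0662  0.934   0.2369]
2 3 
 pred [ 0.4316  0.8589 -0.4849  1.9356 -0.7238  0.5294  2.1288] 
 act  [ 0.4033  0.8501 -0.4353  1.9371 -0.783   0.5527  2.1855] 
 from [ 0.0982  0.2775 -0.1503  1.9971 -0.4093  0.7933  1.512 ]
3 4 
 pred [ 0.4044  0.8524 -0.4356  1.9374 -0.7837  0.5515  2.1865] 
 act  [ 0.4044  0.8523 -0.4356  1.9373 -0.7835  0.5516  2.1863] 
 from [ 0.4033  0.8501 -0.4353  1.9371 -0.783   0.5527  2.1855]
4 5 
 pred [ 0.3577  0.9993 -0.5362  1.9564 -0.8635  0.3424  2.2586] 
 act  [ 0.3572  0.9991 -0.5354  1.9564 -0.8651  0.3429  2.26  ] 
 from [ 0.4044  0.8523 -0.4356  1.9373 -0.7835  0.5516  2.1863]
5 6 
 pred [ 0.3573  0.9987 -0.5358  1.9567 -0.8654  0.342   2.2603] 
 act  [ 0.3573  0.9987 -0.5358  1.9567 -0.8654  0.342   2.2603] 
 from [ 0.3572  0.9991 -0.5354  1.9564 -0.8651  0.3429  2.26  ]
6 7 
 pred [ 0.4318  0.7595 -0.3763  1.8927 -0.7244  0.7079  2.1253] 
 act  [ 0.4305  0.7592 -0.374   1.8926 -0.7262  0.709   2.1271] 
 from [ 0.3573  0.9987 -0.5358  1.9567 -0.8654  0.342   2.2603]
```

```bash
cat > rs.py <<'E'
from search import *
import sys
from multiprocessing import Pool
PBh,_=poseB(.16,.03)
def mk(x):
    # x: list of (pos3, tiltaxis rot xy(deg), spin)
    via=[]
    for v in x:
        Q=R.from_euler('z',v[5],degrees=True)
        # base orientation: tool down with yaw as slope
        base=Rs*R.from_euler('x',40,degrees=True) # vertical
        via.append((v[:3],R.from_euler('xy',v[3:5],degrees=True)*base*Q))
    return via+[(PBh,RB),(PB0,RB)]
def trial(seed):
    g=np.random.default_rng(seed); best=(-9,)
    for t in range(12):
        n=g.integers(2,4); spins=np.sort(g.uniform(-20,190,n)) 
        x=[np.r_[g.uniform(.4,.6),g.uniform(-.25,.15),g.uniform(.3,.42),g.uniform(-50,50),g.uniform(-45,45),sp] for sp in spins]
        try: mm,o=run(mk(x))
        except Exception: continue
        if mm>best[0]: best=(mm,x,o)
    return best
if __name__=='__main__':
    with Pool() as p: res=p.map(trial,range(80),chunksize=1)
    res.sort(key=lambda b:-b[0])
    for b in res[:3]:
        print(round(b[0],3)); print(np.array(b[1])); print(np.array(b[2]))
    import pickle; pickle.dump(res[:10],open('rs.pkl','wb'))
E
nproc; time timeout 550 python3 rs.py
```

```text
4
0.1
[[  0.4935   0.1369   0.3917  28.3354 -12.4625  49.5096]
 [  0.5176  -0.1506   0.396  -24.1473  15.5349 170.8104]
 [  0.4151  -0.1513   0.343  -32.7945 -21.5734 178.385 ]]
[[-0.0307  0.3183 -0.0333  1.8991 -0.6601  0.8668  0.9701]
 [-0.4718  0.7053  0.8791  1.4563 -0.0299  1.3803 -1.2065]
 [-0.9868  0.5205  1.2798  2.3285  0.0369  0.2672 -1.721 ]
 [ 0.8198  0.7613 -0.1989  1.7244 -0.7535  0.894  -0.8267]
 [ 0.7528  0.9891 -0.3218  1.7922 -0.9003  0.5681 -0.6619]]
0.021
[[  0.4045  -0.214    0.3867  -3.8123 -30.4855  15.0643]
 [  0.5002  -0.1891   0.3836  -5.3844 -10.7081  65.3412]
 [  0.4603   0.0021   0.3434 -41.235  -34.3795 150.9443]]
[[ 0.5202  0.1132 -0.0134  2.184  -0.4118  0.4388  1.9667]
 [ 0.0435  0.3498  0.2928  1.762  -0.0755  0.9049  0.6046]
 [-1.3702  0.8547  1.3916  2.2437 -0.1195  0.3627 -1.5957]
 [ 0.7741  0.7579 -0.1187  1.727  -0.8082  0.9271 -0.7767]
 [ 0.7119  0.9816 -0.249   1.7946 -0.979   0.6111 -0.595 ]]
-0.011
[[  0.4162  -0.2419   0.3826  39.002   27.3389  58.5159]
 [  0.5007   0.1057   0.419  -14.8255 -35.2842 149.1902]]
[[ 0.5119  0.7991  0.2397  1.242  -0.3824  1.9634  0.9958]
 [-1.2802  0.2617  0.8694  2.0605  0.487   0.5845 -2.1209]
 [ 0.7542  0.7572 -0.0839  1.7282 -0.8307  0.9421 -0.7562]
 [ 0.6932  0.979  -0.2161  1.7957 -1.0111  0.6312 -0.5681]]
real	2m25.541s
user	8m47.978s
sys	0m0.293s
```

```bash
cat > rf.py <<'E'
from rs import *
import pickle
res=pickle.load(open('rs.pkl','rb'))
def score(x):
    for v in x:
        if v[2]<.3 or v[2]>.45: return -9,None
    try: mm,o=run(mk(x))
    except Exception: return -9,None
    jump=sum(np.abs(np.diff(np.vstack([qs]+o),axis=0)).max(1))
    return mm-.01*jump,o
def hc(seed):
    g=np.random.default_rng(seed+100); b=res[(seed%4)]
    x=np.array(b[1]); s,o=score(x)
    for t in range(45):
        y=x+g.normal(size=x.shape)*np.array([.03,.04,.02,8,8,12])*g.choice([.4,1,1.5])
        s2,o2=score(y)
        if s2>s: x,s,o=y,s2,o2
    return s,x,o
if __name__=='__main__':
    with Pool() as p: R_=p.map(hc,range(16),chunksize=1)
    R_.sort(key=lambda b:-b[0])
    for b in R_[:3]:
        print(round(b[0],3)); print(np.array(b[1])); print(np.array(b[2]))
    pickle.dump(R_,open('rf.pkl','wb'))
E
time timeout 570 python3 rf.py
```

```text
0.205
[[  0.2674  -0.3022   0.3754   5.3942  -0.8962  14.4976]
 [  0.5674  -0.2374   0.3837 -38.8112   4.0205  42.3257]
 [  0.4923   0.1637   0.3729 -39.9177 -41.5009 138.2898]]
[[ 0.6753  0.2717  0.1219  1.8893 -0.0806  1.0957  1.987 ]
 [-0.2136  0.6094  0.3564  1.5415  0.5206  1.154   0.5065]
 [-1.5132  0.7813  1.1219  1.9486  0.3131  0.735  -2.0952]
 [ 0.9133  0.7766 -0.3651  1.719  -0.6263  0.8321 -0.9436]
 [ 0.8283  1.0103 -0.4585  1.7879 -0.7181  0.4959 -0.8218]]
0.199
[[  0.4222   0.1011   0.3702  23.9495  -2.5137  42.2064]
 [  0.5149  -0.159    0.4202 -29.9757   7.2127 148.0357]
 [  0.4983  -0.2227   0.3141 -45.4435 -12.9975 195.7972]]
[[-0.0351  0.2948  0.0124  1.9662 -0.5352  0.9704  0.9915]
 [-0.4993  0.5685  0.7509  1.5597  0.1692  1.2418 -1.0455]
 [-0.7246  0.8259  1.1597  2.084   0.0115  0.3626 -1.9844]
 [ 0.9136  0.7766 -0.3656  1.7189 -0.6259  0.8319 -0.944 ]
 [ 0.8285  1.0104 -0.4589  1.7879 -0.7174  0.4957 -0.8224]]
0.197
[[  0.4277  -0.1912   0.4389   6.752  -28.0986  32.4528]
 [  0.4995  -0.1153   0.3844 -12.8488   4.4126  81.3396]
 [  0.4877   0.0293   0.3571 -56.2994 -30.9402 145.751 ]]
[[ 0.5584  0.1325 -0.0124  1.9598 -0.4633  0.8039  1.7005]
 [-0.1083  0.4421  0.1757  1.6127  0.1524  1.2281 -0.0237]
 [-1.1813  0.7451  0.8176  1.9856  0.6221  0.9264 -2.3829]
 [ 0.9586  0.7883 -0.4475  1.7163 -0.5552  0.8053 -1.0093]
 [ 0.8609  1.0226 -0.5193  1.786  -0.6194  0.4686 -0.9102]]
real	1m26.171s
user	5m13.065s
sys	0m0.254s
```

```bash
cat > leg.py <<'E'
from rs import *
import pickle,sys
k=int(sys.argv[1]) if len(sys.argv)>1 else 1
E
python3 - <<'E'
import sys; sys.argv=['x']
from rs import *
import pickle
b=pickle.load(open('rf.pkl','rb'))[1]
via=mk(b[1])
V=[(P.tolist(),Q.as_quat().tolist()) for P,Q in via]; json.dump(V,open('via.json','w'))
for P,Q in via: print(P,Q.as_matrix()[:,2],Q.as_matrix()[:,1])
s=r.get_state(); w=wp(s,*via[0]); print(np.round(w,3),np.linalg.norm(w[3:])/8.59,np.linalg.norm(w[:3])/.05)
E
```

```text
[0.4222 0.1011 0.3702] [-0.026   0.417  -0.9085] [0.7761 0.5812 0.2446]
[ 0.5149 -0.159   0.4202] [-0.1746 -0.4871 -0.8557] [ 0.4279 -0.8203  0.3796]
[ 0.4983 -0.2227  0.3141] [ 0.0954 -0.7017 -0.706 ] [-0.5669 -0.6213  0.5409]
[ 0.5397 -0.246   0.2336] [ 0.355   0.54   -0.7631] [-0.3306 -0.691  -0.6428]
[ 0.5865 -0.1804  0.0922] [ 0.355   0.54   -0.7631] [-0.3306 -0.691  -0.6428]
[ 0.136  0.118 -0.097 16.128 -3.772 40.474] 5.091038923600904 4.096388755200128
```

Request:
{"fn": "carry_out", "kwargs": {"commands": [[0.023,0.02,-0.016,2.7,-0.63,6.75],[0.045,0.039,-0.032,5.38,-1.26,13.5],[0.068,0.059,-0.049,8.06,-1.89,20.2],[0.091,0.079,-0.065,10.75,-2.51,27.0],[0.113,0.098,-0.081,13.44,-3.14,33.7],[0.136,0.118,-0.097,16.128,-3.772,40.474],[0.136,0.118,-0.097,16.128,-3.772,40.474],[0.136,0.118,-0.097,16.128,-3.772,40.474]]}}

```text
clock: 7.3
tool_pos: [0.4224, 0.1022, 0.3692]
eef_rot: [0.415, 0.884, 0.187, -0.104]
contact_force: [0.1, -0.5, -2.4]
opening: 0.235
```

```bash
cat > nxt.py <<'E'
import sys
from rs import *
V=json.load(open('via.json')); k=int(sys.argv[1])
via=[(np.array(p),R.from_quat(q)) for p,q in V]
s=log(); print('grip',s['opening']*88)
if k>0: w=wp(s,*via[k-1]); print('resid',np.round(w,4))
w=wp(s,*via[k]); n=int(np.ceil(max(np.linalg.norm(w[3:])/7.8,np.linalg.norm(w[:3])/.045))); print(n,'w',np.round(w,4))
for i in range(1,n+1): print(np.round(w*i/n,3).tolist())
mm,o=run(via[k:]); print('sim',mm); print(np.array(o))
E
python3 nxt.py 1
```

```text
t 7.3 q [-0.0339  0.2973  0.0078  1.966  -0.5349  0.9688  0.9942] p [0.4224 0.1022 0.3692] R [ 0.4152  0.8841  0.1873 -0.1038] F [ 0.1416 -0.4594 -2.4479] op 0.2346266195166964
grip 20.647142517469284
resid [-0.0003 -0.0005 -0.0014 -0.0681 -0.0895  0.2697]
16 w [ -0.223   -0.0688  -0.158   -4.6695 -63.0788 100.0364]
[-0.014, -0.004, -0.01, -0.292, -3.942, 6.252]
[-0.028, -0.009, -0.02, -0.584, -7.885, 12.505]
[-0.042, -0.013, -0.03, -0.876, -11.827, 18.757]
[-0.056, -0.017, -0.039, -1.167, -15.77, 25.009]
[-0.07, -0.021, -0.049, -1.459, -19.712, 31.261]
[-0.084, -0.026, -0.059, -1.751, -23.655, 37.514]
[-0.098, -0.03, -0.069, -2.043, -27.597, 43.766]
[-0.111, -0.034, -0.079, -2.335, -31.539, 50.018]
[-0.125, -0.039, -0.089, -2.627, -35.482, 56.27]
[-0.139, -0.043, -0.099, -2.918, -39.424, 62.523]
[-0.153, -0.047, -0.109, -3.21, -43.367, 68.775]
[-0.167, -0.052, -0.118, -3.502, -47.309, 75.027]
[-0.181, -0.056, -0.128, -3.794, -51.252, 81.28]
[-0.195, -0.06, -0.138, -4.086, -55.194, 87.532]
[-0.209, -0.064, -0.148, -4.378, -59.136, 93.784]
[-0.223, -0.069, -0.158, -4.669, -63.079, 100.036]
sim 0.28224141065306063
[[-0.4994  0.5686  0.7512  1.5598  0.1691  1.2418 -1.0453]
 [-0.7246  0.826   1.1598  2.084   0.0111  0.3626 -1.984 ]
 [ 0.9134  0.7766 -0.3653  1.7189 -0.6261  0.8321 -0.9438]
 [ 0.8284  1.0103 -0.4587  1.7879 -0.7178  0.4958 -0.8221]]
```

Excellent agreement. Leg 2 (12 rows, then the remainder).

Request:
{"fn": "carry_out", "kwargs": {"commands": [[-0.014,-0.004,-0.01,-0.292,-3.942,6.252],[-0.028,-0.009,-0.02,-0.584,-7.885,12.505],[-0.042,-0.013,-0.03,-0.876,-11.827,18.757],[-0.056,-0.017,-0.039,-1.167,-15.77,25.009],[-0.07,-0.021,-0.049,-1.459,-19.712,31.261],[-0.084,-0.026,-0.059,-1.751,-23.655,37.514],[-0.098,-0.03,-0.069,-2.043,-27.597,43.766],[-0.111,-0.034,-0.079,-2.335,-31.539,50.018],[-0.125,-0.039,-0.089,-2.627,-35.482,56.27],[-0.139,-0.043,-0.099,-2.918,-39.424,62.523],[-0.153,-0.047,-0.109,-3.21,-43.367,68.775],[-0.153,-0.047,-0.109,-3.21,-43.367,68.775]]}}

```text
clock: 8.5
tool_pos: [0.4865, -0.0787, 0.4032]
eef_rot: [0.87, 0.472, -0.04, 0.136]
contact_force: [-0.5, 0.9, -3.0]
opening: 0.237
```

```bash
python3 nxt.py 1
```

```text
t 8.5 q [-0.4955  0.3281  0.5335  1.8042  0.1341  0.9934 -0.6387] p [ 0.4865 -0.0787  0.4032] R [ 0.8704  0.4716 -0.0398  0.1357] F [-0.4741  0.8724 -3.0453] op 0.23675891152866582
grip 20.834784214522593
resid [  0.1167  -0.1531  -0.0214   2.8775  43.4656 -68.7117]
5 w [ -0.0527   0.0687   0.0073  -1.5925 -19.3336  31.181 ]
[-0.011, 0.014, 0.001, -0.319, -3.867, 6.236]
[-0.021, 0.027, 0.003, -0.637, -7.733, 12.472]
[-0.032, 0.041, 0.004, -0.956, -11.6, 18.709]
[-0.042, 0.055, 0.006, -1.274, -15.467, 24.945]
[-0.053, 0.069, 0.007, -1.593, -19.334, 31.181]
sim 0.28208696303505576
[[-0.4994  0.5687  0.7512  1.5595  0.169   1.2418 -1.0452]
 [-0.7245  0.8261  1.1598  2.0839  0.0108  0.3626 -1.9837]
 [ 0.9133  0.7766 -0.3652  1.7189 -0.6262  0.8322 -0.9437]
 [ 0.8283  1.0103 -0.4585  1.7879 -0.7179  0.4959 -0.8219]]
```

Request:
{"fn": "carry_out", "kwargs": {"commands": [[-0.011,0.014,0.001,-0.319,-3.867,6.236],[-0.021,0.027,0.003,-0.637,-7.733,12.472],[-0.032,0.041,0.004,-0.956,-11.6,18.709],[-0.042,0.055,0.006,-1.274,-15.467,24.945],[-0.053,0.069,0.007,-1.593,-19.334,31.181],[-0.053,0.069,0.007,-1.593,-19.334,31.181],[-0.053,0.069,0.007,-1.593,-19.334,31.181]]}}

```text
clock: 9.2
tool_pos: [0.5134, -0.1592, 0.4212]
eef_rot: [0.944, 0.194, -0.138, 0.227]
contact_force: [-0.1, 0.2, -1.8]
opening: 0.232
```

```bash
python3 nxt.py 2; python3 -c "
from h import *
a=[cv2.resize(r.snapshot(n)['img'],(400,300)) for n in('side','top')]
cv2.imwrite('pics/v2.png',np.hstack(a))"
```

```text
t 9.2 q [-0.4973  0.5628  0.7487  1.5624  0.1687  1.242  -1.0425] p [ 0.5134 -0.1592  0.4212] R [ 0.9443  0.1936 -0.1385  0.2273] F [-0.0832  0.2224 -1.8024] op 0.23158495935155618
grip 20.379476422936943
resid [ 0.0017  0.0001  0.0005 -0.2275 -0.1809  0.0932]
9 w [  0.0048   0.0054   0.1252 -14.9467  17.3356  60.3643]
[0.001, 0.001, 0.014, -1.661, 1.926, 6.707]
[0.001, 0.001, 0.028, -3.321, 3.852, 13.414]
[0.002, 0.002, 0.042, -4.982, 5.779, 20.121]
[0.002, 0.002, 0.056, -6.643, 7.705, 26.829]
[0.003, 0.003, 0.07, -8.304, 9.631, 33.536]
[0.003, 0.004, 0.083, -9.964, 11.557, 40.243]
[0.004, 0.004, 0.097, -11.625, 13.483, 46.95]
[0.004, 0.005, 0.111, -13.286, 15.409, 53.657]
[0.005, 0.005, 0.125, -14.947, 17.336, 60.364]
sim 0.2845240697417163
[[-0.7244  0.8254  1.159   2.084   0.0137  0.3626 -1.9864]
 [ 0.9145  0.7768 -0.3673  1.7189 -0.6245  0.8314 -0.9453]
 [ 0.8292  1.0106 -0.4602  1.7879 -0.7155  0.495  -0.8241]]
```

View pics/v2.png

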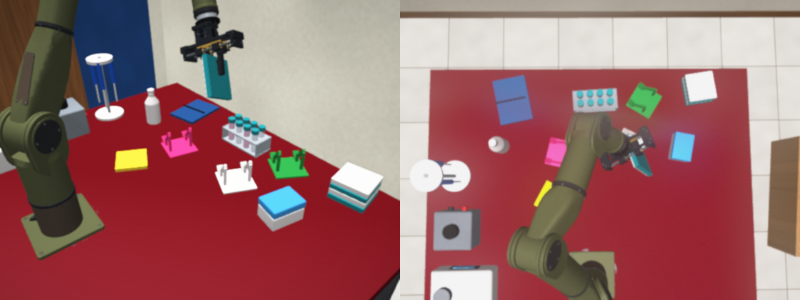

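Request:
{"fn": "carry_out", "kwargs": {"commands": [[0.001,0.001,0.014,-1.661,1.926,6.707],[0.001,0.001,0.028,-3.321,3.852,13.414],[0.002,0.002,0.042,-4.982,5.779,20.121],[0.002,0.002,0.056,-6.643,7.705,26.829],[0.003,0.003,0.07,-8.304,9.631,33.536],[0.003,0.004,0.083,-9.964,11.557,40.243],[0.004,0.004,0.097,-11.625,13.483,46.95],[0.004,0.005,0.111,-13.286,15.409,53.657],[0.005,0.005,0.125,-14.947,17.336,60.364],[0.005,0.005,0.125,-14.947,17.336,60.364],[0.005,0.005,0.125,-14.947,17.336,60.364]]}}

```text
clock: 10.4
tool_pos: [0.499, -0.2223, 0.316]
eef_rot: [0.886, -0.258, 0.156, 0.351]
contact_force: [0.2, 0.3, -1.0]
opening: 0.235
```

```bash
python3 nxt.py 3
```

```text
t 10.4 q [-0.7273  0.8243  1.163   2.0815  0.0144  0.3666 -1.9859] p [ 0.499  -0.2223  0.316 ] R [ 0.8864 -0.2581  0.1564  0.3509] F [ 0.2251  0.2833 -1.0205] op 0.23467175411161287
grip 20.651114361821932
resid [-0.0013 -0.0004  0.0016  0.0583 -0.0858 -0.0286]
11 w [  0.0038  -0.053    0.0787  74.8693 -25.0856   6.5631]
[0.0, -0.005, 0.007, 6.806, -2.281, 0.597]
[0.001, -0.01, 0.014, 13.613, -4.561, 1.193]
[0.001, -0.014, 0.021, 20.419, -6.842, 1.79]
[0.001, -0.019, 0.029, 27.225, -9.122, 2.387]
[0.002, -0.024, 0.036, 34.032, -11.403, 2.983]
[0.002, -0.029, 0.043, 40.838, -13.683, 3.58]
[0.002, -0.034, 0.05, 47.644, -15.964, 4.177]
[0.003, -0.039, 0.057, 54.45, -18.244, 4.773]
[0.003, -0.043, 0.064, 61.257, -20.525, 5.37]
[0.003, -0.048, 0.072, 68.063, -22.805, 5.966]
[0.004, -0.053, 0.079, 74.869, -25.086, 6.563]
sim 0.27803168355957886
[[ 0.9114  0.7761 -0.3618  1.7191 -0.6291  0.8333 -0.941 ]
 [ 0.8269  1.0098 -0.4559  1.788  -0.722   0.497  -0.8183]]
```

Request:
{"fn": "carry_out", "kwargs": {"commands": [[0.0,-0.005,0.007,6.806,-2.281,0.597],[0.001,-0.01,0.014,13.613,-4.561,1.193],[0.001,-0.014,0.021,20.419,-6.842,1.79],[0.001,-0.019,0.029,27.225,-9.122,2.387],[0.002,-0.024,0.036,34.032,-11.403,2.983],[0.002,-0.029,0.043,40.838,-13.683,3.58],[0.002,-0.029,0.043,40.838,-13.683,3.58]]}}

```text
clock: 11.1
tool_pos: [0.5215, -0.2385, 0.2742]
eef_rot: [0.956, -0.254, 0.147, -0.017]
contact_force: [0.3, -1.1, -2.6]
opening: 0.232
```

```bash
python3 nxt.py 3
```

```text
t 11.1 q [ 0.3043  0.4771  0.1287  1.9666 -0.3297  0.4337 -1.3996] p [ 0.5215 -0.2385  0.2742] R [ 0.9557 -0.2544  0.147  -0.0174] F [ 0.2547 -1.0613 -2.5847] op 0.23185176341976135
grip 20.402955180939
resid [ -0.0161  -0.0069  -0.0455 -40.8945  13.1565  -3.8859]
5 w [  0.0077   0.0022   0.0444  33.8656 -11.9084   3.0317]
[0.002, 0.0, 0.009, 6.773, -2.382, 0.606]
[0.003, 0.001, 0.018, 13.546, -4.763, 1.213]
[0.005, 0.001, 0.027, 20.319, -7.145, 1.819]
[0.006, 0.002, 0.036, 27.092, -9.527, 2.425]
[0.008, 0.002, 0.044, 33.866, -11.908, 3.032]
sim 0.2727319572236586
[[ 0.9089  0.7756 -0.3573  1.7193 -0.6328  0.8348 -0.9376]
 [ 0.825   1.0092 -0.4525  1.7882 -0.7273  0.4986 -0.8136]]
```

Request:
{"fn": "carry_out", "kwargs": {"commands": [[0.002,0.0,0.009,6.773,-2.382,0.606],[0.003,0.001,0.018,13.546,-4.763,1.213],[0.005,0.001,0.027,20.319,-7.145,1.819],[0.006,0.002,0.036,27.092,-9.527,2.425],[0.008,0.002,0.044,33.866,-11.908,3.032],[0.008,0.002,0.044,33.866,-11.908,3.032],[0.008,0.002,0.044,33.866,-11.908,3.032],[0.008,0.002,0.044,33.866,-11.908,3.032]]}}

```text
clock: 11.9
tool_pos: [0.5402, -0.242, 0.233]
eef_rot: [0.913, -0.221, 0.114, -0.322]
contact_force: [0.2, 0.1, -1.2]
opening: 0.235
```

```bash
cat > ovb.py <<'E'
from tgt import *
import sys
# dish drawn as held: dish axes from tool
def dish_from_tool(s,along=.027,nrm=0.):
    Rt=R.from_quat(s['eef_rot'])*R.from_euler('y',-PHI,degrees=True); m=Rt.as_matrix()
    g=np.array(s['tool_pos'])-.019*R.from_quat(s['eef_rot']).as_matrix()[:,2]
    ds=m[:,2]; lidn=m[:,1]; w=np.cross(lidn,ds)
    # grip centre is midplane: lid face +10.5, base -10.5
    return g+along*ds,ds,lidn,w
def draw(n,tag,crop,c,ds,ln,w,mid=True,f=4):
    p=r.snapshot(n); im=cv2.resize(p['img'],None,fx=f,fy=f,interpolation=cv2.INTER_CUBIC)
    hs=((-.0105,(255,0,255)),(.0105,(0,200,0))) if mid else ((-.009,(255,0,255)),(.012,(0,200,0)))
    for hh,col in hs:
        e=.058 if hh<0 else .062
        q=[c+hh*ln+a*e*ds+b*e*w for a,b in((1,1),(1,-1),(-1,-1),(-1,1))]
        u=(proj(p,np.array(q))*f+f/2).astype(int); cv2.polylines(im,[u.reshape(-1,1,2)],True,col,1)
    y,x,h,ww=[f*k for k in crop]
    cv2.imwrite(f'pics/{tag}.png',im[y:y+h,x:x+ww])
E
python3 - <<'E'
from ovb import *
s=log(); print('grip',s['opening']*88)
show(s,'pre',poseB(.16,.03)); show(s,'pre9',poseB(.09,.01)); show(s,'B',poseB())
d=dish_from_tool(s)
draw('side','b1s',(150,260,130,160),*d); draw('top','b1t',(140,270,120,140),*d)
E
```

```text
t 11.9 q [ 0.9005  0.7723 -0.3555  1.725  -0.633   0.8283 -0.9405] p [ 0.5402 -0.242   0.233 ] R [ 0.9133 -0.2214  0.1142 -0.3222] F [ 0.1533  0.1171 -1.2458] op 0.23488309737091306
grip 20.66971256864035
pre [ 0.5397 -0.246   0.2336] row [ 0.0014  0.0027 -0.0028] [0.27 0.15 0.1 ] | 0.004 0.3
pre9 [ 0.5579 -0.2221  0.1673] row [0.0016 0.0223 0.0673] [0.27 0.15 0.1 ] | 0.071 0.3
B [ 0.5865 -0.1804  0.0922] row [0.0018 0.0319 0.1574] [0.27 0.15 0.1 ] | 0.161 0.3
```

View pics/b1s.png

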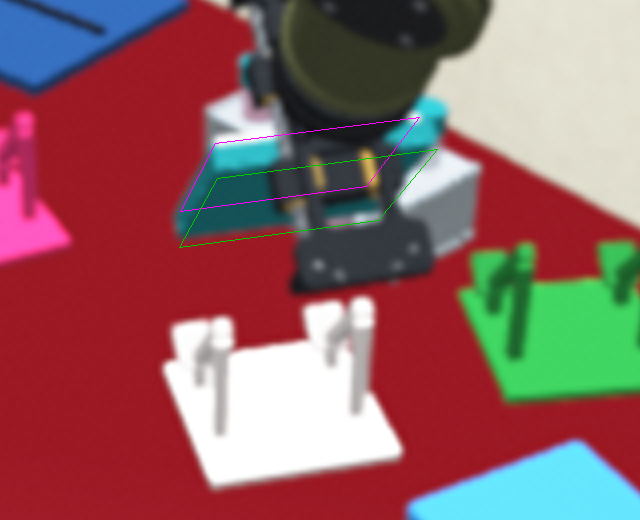

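View pics/b1t.png

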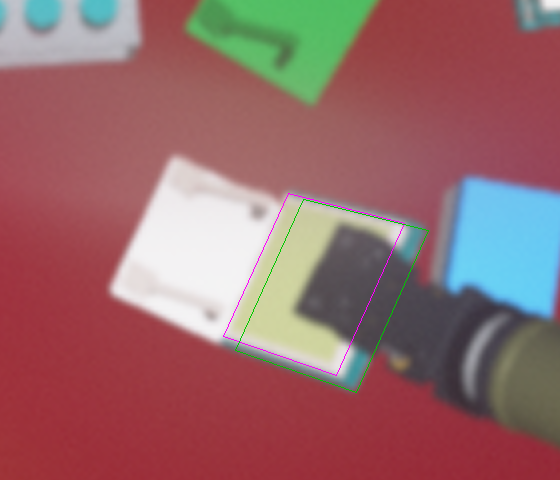

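Request:
{"fn": "carry_out", "kwargs": {"commands": [[0.002,0.008,0.035,0.2,0.1,0.1],[0.002,0.016,0.07,0.27,0.15,0.1],[0.002,0.021,0.1,0.27,0.15,0.1],[0.002,0.024,0.117,0.27,0.15,0.1],[0.002,0.024,0.117,0.27,0.15,0.1],[0.002,0.024,0.117,0.27,0.15,0.1],[0.002,0.024,0.117,0.27,0.15,0.1],[0.002,0.024,0.117,0.27,0.15,0.1]]}}

```text
clock: 12.8
tool_pos: [0.5748, -0.1988, 0.1272]
eef_rot: [0.912, -0.224, 0.116, -0.325]
contact_force: [-0.9, 0.3, -1.7]
opening: 0.233
```

```bash
python3 - <<'E'
from ovb import *
s=log(); print('grip',s['opening']*88)
show(s,'B',poseB())
d=dish_from_tool(s)
draw('side','b2s',(150,260,130,160),*d,f=5); draw('top','b2t',(140,270,100,120),*d,f=6)
E
```

```text
t 12.8 q [ 0.8464  0.9458 -0.4237  1.7818 -0.7068  0.5795 -0.8448] p [ 0.5748 -0.1988  0.1272] R [ 0.9115 -0.2245  0.1156 -0.3246] F [-0.92    0.3089 -1.7393] op 0.23298369744665012
grip 20.50256537530521
B [ 0.5865 -0.1804  0.0922] row [-0.0009  0.006   0.0409] [-0.04 -0.08 -0.25] | 0.041 0.3
```

View pics/b2s.png

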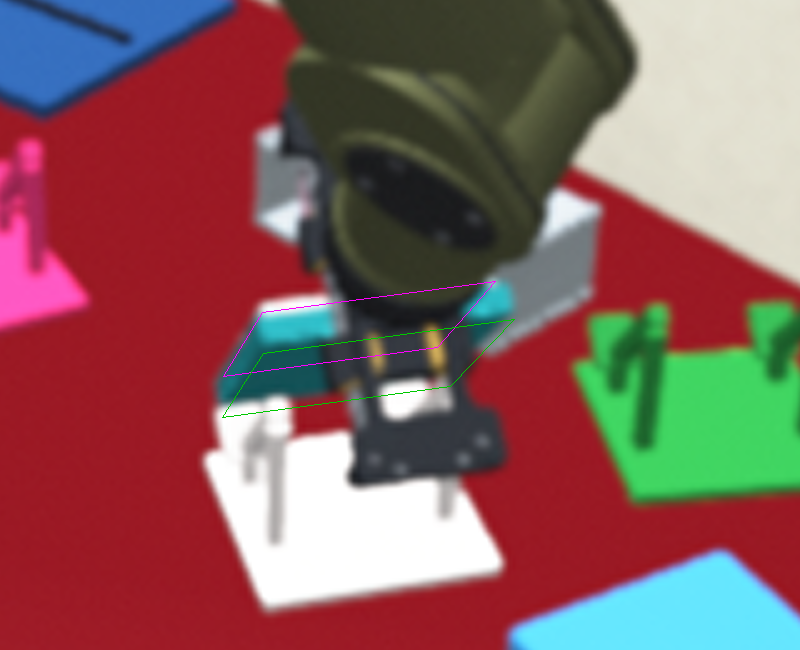

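View pics/b2t.png

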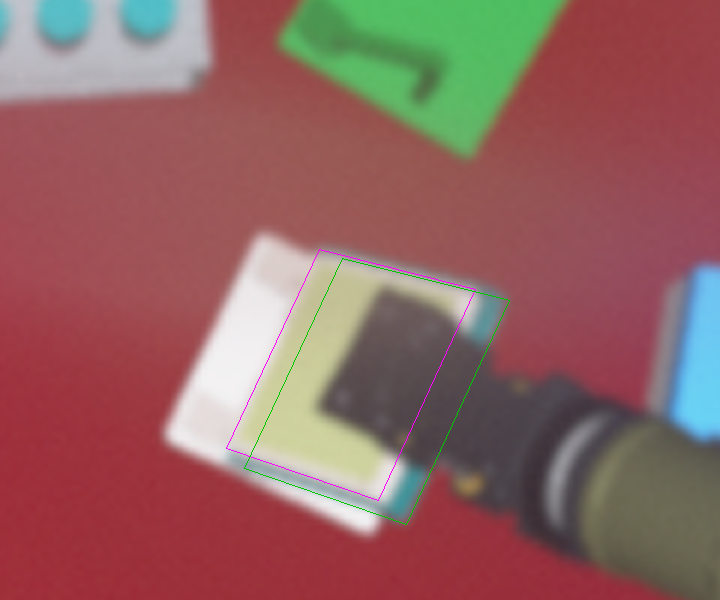

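Request:
{"fn": "carry_out", "kwargs": {"commands": [[-0.001,0.001,0.012,0,0,-0.2],[-0.001,0.002,0.024,0,0,-0.25],[-0.001,0.003,0.034,0,0,-0.25],[-0.001,0.003,0.034,0,0,-0.25],[-0.001,0.003,0.034,0,0,-0.25]]}}

```text
clock: 13.4
tool_pos: [0.5845, -0.1803, 0.0976]
eef_rot: [0.912, -0.222, 0.115, -0.326]
contact_force: [-0.5, 0.1, -2.1]
opening: 0.235
```

```bash
cat > chk.py <<'E'
from ovb import *
s=log(); print('grip',s['opening']*88,'Ftool',R.from_quat(s['eef_rot']).inv().apply(s['contact_force']))
show(s,'B',poseB())
E
python3 chk.py
```

```text
t 13.4 q [ 0.8273  0.9996 -0.4511  1.7912 -0.7265  0.5086 -0.8181] p [ 0.5845 -0.1803  0.0976] R [ 0.9118 -0.2225  0.1148 -0.3256] F [-0.4529  0.0804 -2.1223] op 0.2354035244270084
grip 20.71551014957674 Ftool [-0.5716  1.4629  1.4997]
B [ 0.5865 -0.1804  0.0922] row [0.0014 0.0029 0.0048] [-0.14  0.11 -0.08] | 0.006 0.2
```

Request:
{"fn": "carry_out", "kwargs": {"commands": [[0.001,0.002,0,0,0,0],[0.001,0.003,0,0,0,0],[0.001,0.003,0,0,0,0]]}}

```text
clock: 13.7
tool_pos: [0.5844, -0.1841, 0.0963]
eef_rot: [0.912, -0.223, 0.116, -0.325]
contact_force: [-1.4, -0.3, -2.2]
opening: 0.234
```

```bash
python3 chk.py; python3 - <<'E'
from ovb import *
s=r.get_state(); d=dish_from_tool(s)
draw('side','b3s',(150,260,130,160),*d,f=5)
E
```

```text
t 13.7 q [ 0.8304  1.0021 -0.4481  1.7864 -0.7238  0.5117 -0.8165] p [ 0.5844 -0.1841  0.0963] R [ 0.9119 -0.2228  0.1155 -0.3248] F [-1.3725 -0.263  -2.1759] op 0.23447529004449127
grip 20.63382552391523 Ftool [-1.2163  2.0372  1.0285]
B [ 0.5865 -0.1804  0.0922] row [-0.0002 -0.0007  0.0059] [-0.08 -0.   -0.08] | 0.006 0.1
```

View pics/b3s.png

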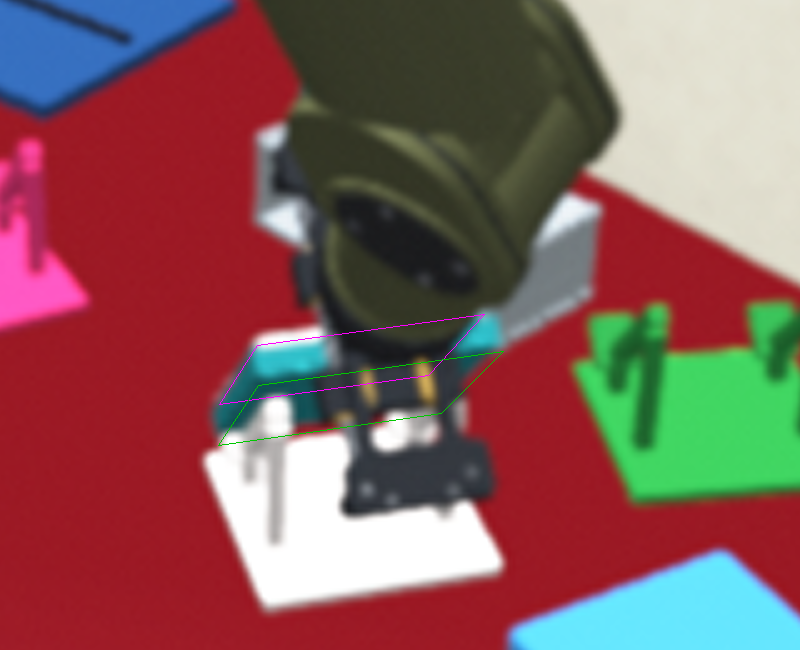

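Request:
{"fn": "carry_out", "kwargs": {"commands": [[0,0.001,0,0,0,0],[0,0.0015,0,0,0,0],[0,0.0015,0,0,0,0]]}}

```text
clock: 14.05
tool_pos: [0.5839, -0.1846, 0.0953]
eef_rot: [0.912, -0.223, 0.115, -0.325]
contact_force: [0.3, 0.0, -1.9]
opening: 0.237
```

```bash
python3 chk.py
```

```text
t 14.05 q [ 0.8316  1.0041 -0.4482  1.7859 -0.723   0.512  -0.815 ] p [ 0.5839 -0.1846  0.0953] R [ 0.9118 -0.2226  0.1153 -0.3251] F [ 0.3492  0.015  -1.9195] op 0.23734817223198415
grip 20.886639156414606 Ftool [0.1725 1.1107 1.5947]
B [ 0.5865 -0.1804  0.0922] row [ 0.0001 -0.0018  0.0056] [-0.11  0.04 -0.07] | 0.006 0.1
```

Request:
{"fn": "carry_out", "kwargs": {"commands": [[0,0.001,0,0,0,0],[0,0.0015,0,0,0,0],[0,0.0015,0,0,0,0]]}}

```text
clock: 14.35
tool_pos: [0.5837, -0.185, 0.0948]
eef_rot: [0.912, -0.222, 0.115, -0.326]
contact_force: [0.5, 0.2, -0.4]
opening: 0.237
```

```bash
python3 chk.py
```

```text
t 14.35 q [ 0.8331  1.0056 -0.4488  1.7851 -0.7222  0.513  -0.8134] p [ 0.5837 -0.185   0.0948] R [ 0.9118 -0.2221  0.1154 -0.3257] F [ 0.5412  0.2229 -0.4226] op 0.236573731723223
grip 20.818488391643623 Ftool [ 0.3386 -0.0595  0.6348]
B [ 0.5865 -0.1804  0.0922] row [ 0.0001 -0.0024  0.0055] [-0.17  0.06 -0.02] | 0.006 0.2
```

Request:
{"fn": "carry_out", "kwargs": {"commands": [[0,0,0.001,0,0,0],[0,0,0.002,0,0,0],[0,0,0.003,0,0,0],[0,0,0.003,0,0,0]]}}

```text
clock: 14.75
tool_pos: [0.5849, -0.1834, 0.0923]
eef_rot: [0.912, -0.222, 0.115, -0.326]
contact_force: [1.2, 1.5, -0.6]
opening: 0.236
```

```bash
python3 chk.py
```

```text
t 14.75 q [ 0.8309  1.0101 -0.4509  1.7852 -0.7241  0.5067 -0.8118] p [ 0.5849 -0.1834  0.0923] R [ 0.9118 -0.2222  0.1154 -0.3255] F [ 1.2145  1.5473 -0.6416] op 0.23579484521447822
grip 20.749946378874082 Ftool [ 0.2767 -1.0537  1.759 ]
B [ 0.5865 -0.1804  0.0922] row [-0.0001 -0.0026  0.0023] [-0.16  0.05 -0.03] | 0.003 0.2
```

Request:
{"fn": "carry_out", "kwargs": {"commands": [[0,-0.0005,0.001,0,0,0],[0,-0.0005,0.002,0,0,0],[0,-0.0005,0.003,0,0,0],[0,-0.0005,0.003,0,0,0]]}}

```text
clock: 15.15
tool_pos: [0.5858, -0.1818, 0.0902]
eef_rot: [0.912, -0.222, 0.115, -0.325]
contact_force: [0.7, 0.6, 1.6]
opening: 0.235
```

```bash
python3 chk.py; python3 - <<'E'
from ovb import *
s=r.get_state()
draw('side','b4s',(180,270,100,120),B_['home'],B_['ds'],-B_['out'],B_['y'],mid=False,f=6)
draw('top','b4t',(150,270,90,110),B_['home'],B_['ds'],-B_['out'],B_['y'],mid=False,f=6)
E
```

```text
t 15.15 q [ 0.8286  1.0136 -0.4527  1.7861 -0.726   0.5008 -0.8108] p [ 0.5858 -0.1818  0.0902] R [ 0.9118 -0.2224  0.1153 -0.3253] F [0.7273 0.624  1.632 ] op 0.23466448155720365
grip 20.650474377033923 Ftool [ 0.443  -1.7225 -0.6469]
B [ 0.5865 -0.1804  0.0922] row [ 0.0001 -0.0025 -0.0005] [-0.13  0.05 -0.05] | 0.003 0.1
```

View pics/b4s.png

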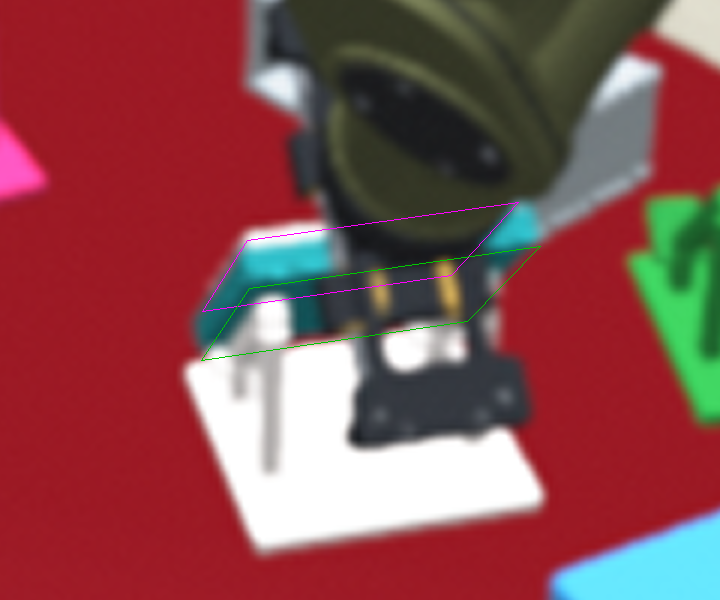

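View pics/b4t.png

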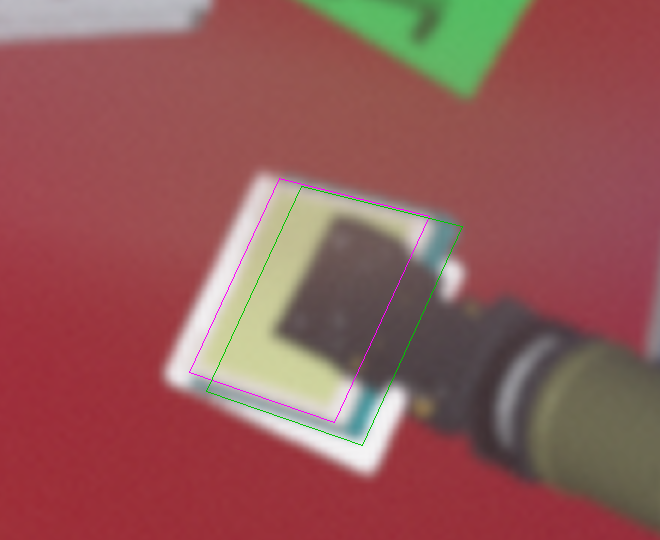

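Request:
{"fn": "carry_out", "kwargs": {"commands": [[0,-0.001,0,0,0,0],[0,-0.001,0,0,0,0],[0,-0.001,0,0,0,0],[0,-0.001,0,0,0,0],[0,-0.001,0,0,0,0]], "fingers": 115}}

```text
clock: 15.75
tool_pos: [0.586, -0.1813, 0.0906]
eef_rot: [0.912, -0.223, 0.115, -0.325]
contact_force: [0.7, -0.3, -0.7]
opening: 0.552
```

```bash
python3 chk.py; python3 - <<'E'
from ovb import *
draw('side','b5s',(180,270,100,120),B_['home'],B_['ds'],-B_['out'],B_['y'],mid=False,f=6)
E
```

```text
t 15.75 q [ 0.8275  1.0127 -0.4526  1.7866 -0.7265  0.5003 -0.8119] p [ 0.586  -0.1813  0.0906] R [ 0.9118 -0.2227  0.1152 -0.3251] F [ 0.6562 -0.32   -0.7447] op 0.5522494015701561
grip 48.59794733817374 Ftool [0.679  0.4831 0.6271]
B [ 0.5865 -0.1804  0.0922] row [ 0.0001 -0.0018 -0.0005] [-0.1   0.04 -0.07] | 0.002 0.1
```

View pics/b5s.png

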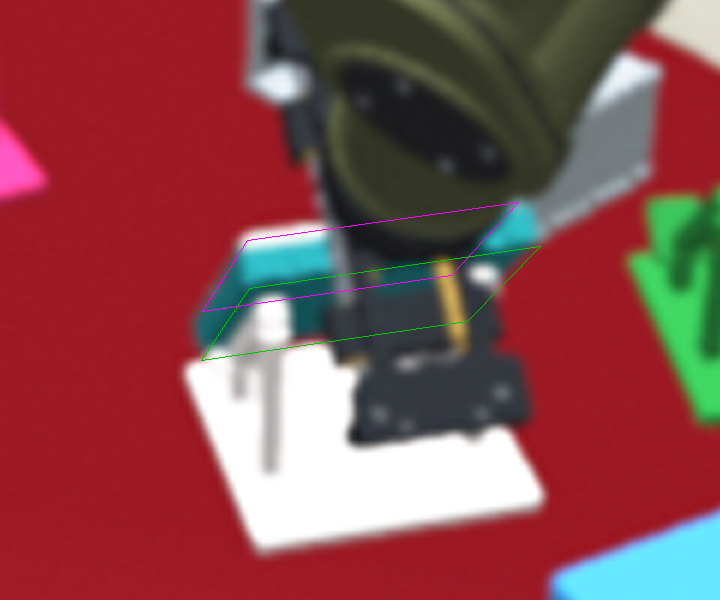

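Request:
{"fn": "carry_out", "kwargs": {"commands": [[0,0,-0.015,0,0,0],[0,0,-0.035,0,0,0],[0,0,-0.06,0,0,0],[0,0,-0.085,0,0,0],[0,0,-0.1,0,0,0],[0,0,-0.1,0,-5,0],[0,0,-0.1,0,-5,0],[0,0,-0.1,0,-5,0]]}}

```text
clock: 16.6
tool_pos: [0.5508, -0.2353, 0.1672]
eef_rot: [0.916, -0.208, 0.076, -0.334]
contact_force: [0.3, 0.7, 0.7]
opening: 0.547
```

Request:
{"fn": "carry_out", "kwargs": {"commands": [[0,0,0,0,0,0],[0,0,0,0,0,0],[0,0,0,0,0,0],[0,0,0,0,0,0],[0,0,0,0,0,0],[0,0,0,0,0,0]], "fingers": 255, "grip_force": 30}}

```text
clock: 17.2
tool_pos: [0.5506, -0.2354, 0.1669]
eef_rot: [0.916, -0.208, 0.075, -0.335]
contact_force: [1.1, 0.0, 0.1]
opening: 0.028
```

```bash
cat > prs.py <<'E'
from ovb import *
s=log(); print('grip',s['opening']*88,'Ftool',R.from_quat(s['eef_rot']).inv().apply(s['contact_force']))
P0=toolR(-B_['out'],B_['ds'])
# TCP touching upper lid edge, at dish mid-thickness
show(s,'edge',(B_['home']-.062*B_['ds']-.001*B_['out'],P0))
E
python3 prs.py; python3 - <<'E'
from ovb import *
draw('side','b6s',(180,270,100,120),B_['home'],B_['ds'],-B_['out'],B_['y'],mid=False,f=6)
draw('top','b6t',(150,270,90,110),B_['home'],B_['ds'],-B_['out'],B_['y'],mid=False,f=6)
E
```

```text
t 17.2 q [ 0.8507  0.8983 -0.3267  1.6658 -0.5991  0.8394 -0.9339] p [ 0.5506 -0.2354  0.1669] R [ 0.916  -0.2082  0.0754 -0.3346] F [1.1465 0.0174 0.064 ] op 0.028393130533977066
grip 2.498595486989982 Ftool [ 1.0265 -0.4326  0.2793]
edge [ 0.5698 -0.2116  0.1329] row [ 0.0071 -0.0007  0.0452] [-0.12  0.04 -0.05] | 0.046 0.1
```

View pics/b6s.png

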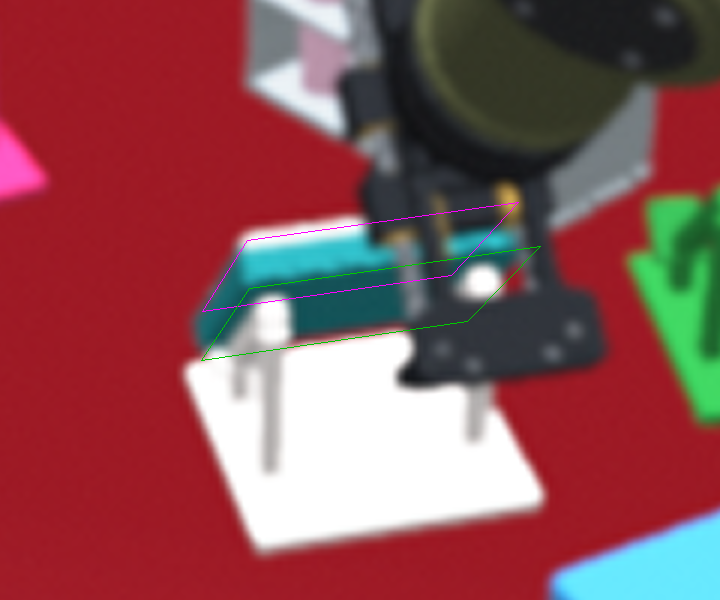

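View pics/b6t.png

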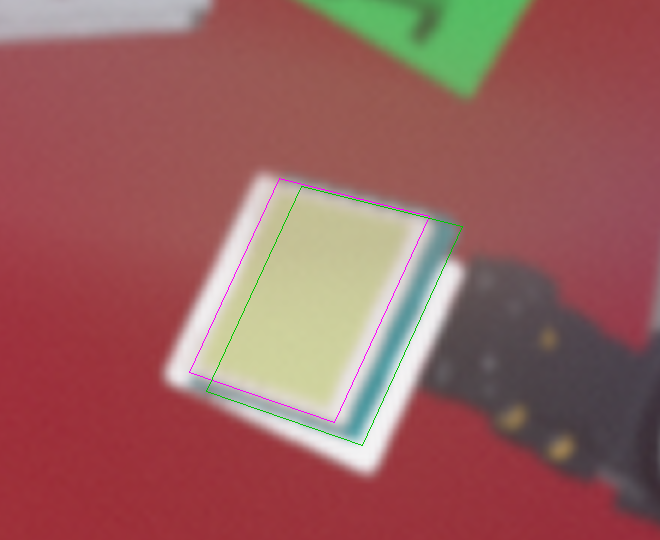

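Request:
{"fn": "carry_out", "kwargs": {"commands": [[0.004,0.002,0.012,0,0,0],[0.007,0.002,0.024,0,0,0],[0.007,0.002,0.036,0,0,0],[0.007,0.002,0.04,0,0,0],[0.007,0.002,0.04,0,0,0]]}}

```text
clock: 17.8
tool_pos: [0.5672, -0.2151, 0.1343]
eef_rot: [0.916, -0.208, 0.074, -0.335]
contact_force: [-0.0, 0.3, -0.4]
opening: 0.007
```

```bash
python3 prs.py; python3 - <<'E'
from ovb import *
draw('side','b7s',(180,270,100,120),B_['home'],B_['ds'],-B_['out'],B_['y'],mid=False,f=6)
E
```

```text
t 17.8 q [ 0.8174  0.9502 -0.3428  1.6749 -0.6189  0.767  -0.9214] p [ 0.5672 -0.2151  0.1343] R [ 0.9159 -0.2077  0.0744 -0.3353] F [-0.0281  0.3355 -0.3836] op 0.006637039701958754
grip 0.5840594937723703 Ftool [-0.1686  0.0257  0.4811]
edge [ 0.5698 -0.2116  0.1329] row [ 0.0008 -0.0023  0.0038] [-0.18  0.18 -0.05] | 0.005 0.3
```

View pics/b7s.png

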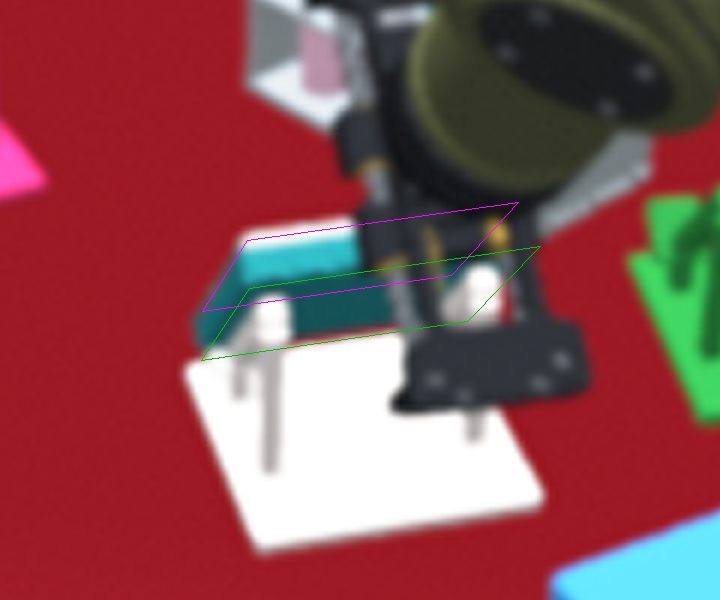

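Request:
{"fn": "carry_out", "kwargs": {"commands": [[0,0,0.002,0,0,0],[0,0,0.003,0,0,0],[0,0,0.004,0,0,0],[0,0,0.004,0,0,0]]}}

```text
clock: 18.25
tool_pos: [0.5685, -0.2142, 0.1321]
eef_rot: [0.916, -0.208, 0.075, -0.335]
contact_force: [-0.3, 0.4, 0.0]
opening: 0.007
```

```bash
python3 prs.py
```

```text
t 18.25 q [ 0.8158  0.9531 -0.3443  1.6767 -0.6212  0.7589 -0.9195] p [ 0.5685 -0.2142  0.1321] R [ 0.916  -0.2082  0.0754 -0.3346] F [-0.3394  0.4287  0.0085] op 0.006618385126120148
grip 0.582417891098573 Ftool [-0.4913 -0.1887  0.1486]
edge [ 0.5698 -0.2116  0.1329] row [ 0.     -0.0027  0.0013] [-0.12  0.04 -0.05] | 0.003 0.1
```

Request:
{"fn": "carry_out", "kwargs": {"commands": [[0,0,0.001,0,0,0],[0,0,0.002,0,0,0],[0,0,0.002,0,0,0]]}}

```text
clock: 18.55
tool_pos: [0.5686, -0.2142, 0.1319]
eef_rot: [0.916, -0.208, 0.076, -0.334]
contact_force: [-5.3, -3.7, 11.1]
opening: 0.003
```

```bash
python3 prs.py
```

```text
t 18.55 q [ 0.8158  0.9532 -0.3444  1.6773 -0.6224  0.7575 -0.9184] p [ 0.5686 -0.2142  0.1319] R [ 0.916  -0.2083  0.0759 -0.3345] F [-5.3104 -3.6774 11.122 ] op 0.003212342209147871
grip 0.2826861144050126 Ftool [ -3.2026  -2.8731 -12.1207]
edge [ 0.5698 -0.2116  0.1329] row [-0.0001 -0.0028  0.0011] [-0.11 -0.01 -0.05] | 0.003 0.1
```

Request:
{"fn": "carry_out", "kwargs": {"commands": [[0,0,0,0,0,0],[0,0,0,0,0,0],[0,0,0,0,0,0],[0,0,0,0,0,0],[0,0,0,0,0,0],[0,0,0,0,0,0]]}}

```text
clock: 19.15
tool_pos: [0.5686, -0.2142, 0.1319]
eef_rot: [0.916, -0.208, 0.076, -0.334]
contact_force: [-5.2, -4.1, 10.9]
opening: 0.002
```

```bash
python3 prs.py
```

```text
t 19.15 q [ 0.8158  0.9532 -0.3444  1.6774 -0.6223  0.7574 -0.9185] p [ 0.5686 -0.2142  0.1319] R [ 0.916  -0.2084  0.0759 -0.3344] F [-5.2    -4.0793 10.9066] op 0.001582000534236369
grip 0.13921604701280046 Ftool [ -2.9286  -2.4926 -12.1592]
edge [ 0.5698 -0.2116  0.1329] row [-0.0001 -0.0028  0.0011] [-0.11 -0.02 -0.05] | 0.003 0.1
```

Request:
{"fn": "carry_out", "kwargs": {"commands": [[0,0,-0.002,0,0,0],[0,0,-0.006,0,0,0],[0,0,-0.02,0,0,0],[0,0,-0.05,0,0,0],[0,0,-0.09,0,0,0],[0,0,-0.13,0,0,0],[0,0,-0.13,0,0,0],[0,0,-0.13,0,0,0]]}}

```text
clock: 19.95
tool_pos: [0.5328, -0.2896, 0.2306]
eef_rot: [0.916, -0.209, 0.076, -0.334]
contact_force: [-0.1, 0.8, -0.2]
opening: 0.009
```

```bash
python3 prs.py; python3 - <<'E'
from ovb import *
draw('side','b8s',(180,270,100,120),B_['home'],B_['ds'],-B_['out'],B_['y'],mid=False,f=6)
draw('top','b8t',(150,270,90,110),B_['home'],B_['ds'],-B_['out'],B_['y'],mid=False,f=6)
for n in('side','top'):
    p=r.snapshot(n); cv2.imwrite(f'pics/end_{n}.png',p['img'])
    for l in ['lid_center','base_center','rack_b_home']:
        print(n,l,[(np.array(d['xyz']),round(d['p'],2)) for d in r.spot_point(p,l)])
print(B_['home'])
E
```

```text
t 19.95 q [ 0.9052  0.8325 -0.2847  1.551  -0.5482  1.0384 -0.9816] p [ 0.5328 -0.2896  0.2306] R [ 0.9161 -0.2085  0.0762 -0.3339] F [-0.0928  0.8278 -0.1599] op 0.009012225713932792
grip 0.7930758628260857 Ftool [-0.4421 -0.4375  0.5766]
edge [ 0.5698 -0.2116  0.1329] row [-0.0005 -0.0032  0.1304] [-0.06 -0.07 -0.06] | 0.13 0.1
side lid_center [(array([0.3411, 0.1785, 0.0046]), 0.78), (array([ 0.5824, -0.179 ,  0.0842]), 0.73)]
side base_center []
side rack_b_home [(array([ 0.7973, -0.2435,  0.0863]), 0.88), (array([ 0.588 , -0.1752,  0.0865]), 0.61), (array([ 0.5826, -0.1867,  0.0005]), 0.31)]
top lid_center [(array([0.3438, 0.1748, 0.0013]), 0.96)]
top base_center [(array([ 0.586 , -0.174 ,  0.0802]), 0.9)]
top rack_b_home [(array([ 0.7996, -0.2455,  0.0885]), 0.84), (array([ 0.5886, -0.1767,  0.0878]), 0.8)]
[ 0.5873 -0.175   0.086 ]
```

View pics/b8s.png

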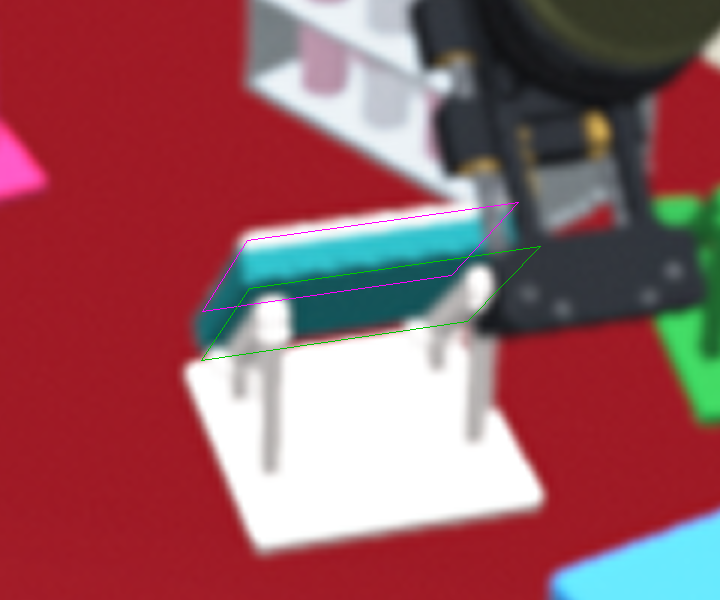

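View pics/b8t.png

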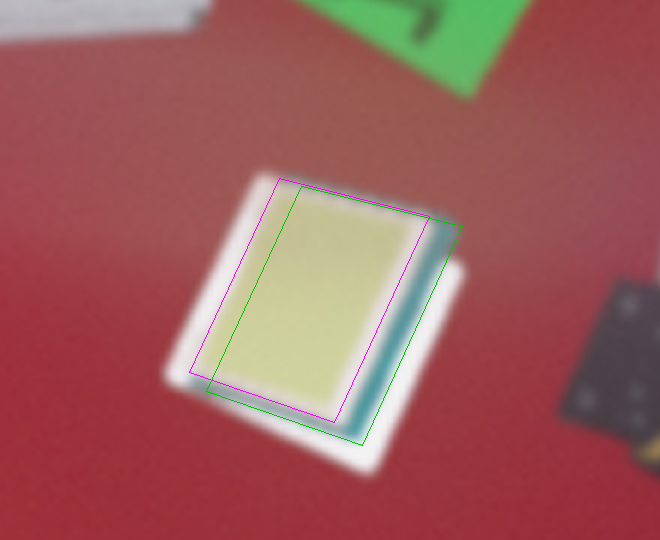

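View pics/end_side.png

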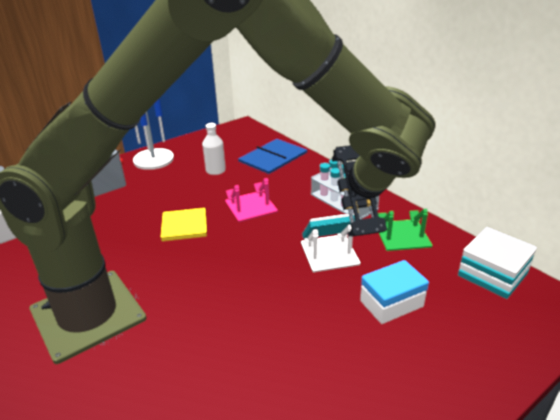

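```bash
python3 -c "
from h import *
print(r.finish_job())"
```

```text
the job is handed in; nothing more can be done
None
```

The dish is in the white rack with the lid underneath and the white base facing up. I released it, pressed it home, backed the arm off clear, and handed the job in. `r.finish_job()` gave no verdict.

- **Handling:** I pinched the closed dish by its upper edge at 45 N. The opening stayed at 20.4–20.9 mm throughout, against 21 mm nominal, and the views on the way and at the end show the dish closed.
- **Placing:** I lowered it onto the rails and down to the stops by feel, then opened the fingers. I turned it along a longer path to keep the wrist away from its joint limits.
- **Press:** With shut fingers on the upper edge, I held about 12 N down the slope for 0.6 s, with about 3–4 N sideways. The tool did not move under the load, so the dish was already against the stops. At contact, the tool was within about 1 mm of where the edge of a fully home dish should be.
- **Last checks:** The top view matches the model of a dish at home to about 1–2 mm, and the networks put its centre within about 7 mm of home. The tube rack, bottle and tip box look undisturbed, and the job took about 20 s.
- **Disagreement:** In the side view the dish looks about 2 pixels (4 mm) higher than the model. The same offset was there before it touched the rack, so I put it down to camera calibration and did not resolve it.

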